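Lift the hot lid off the test kiln with the lid lifter and park it on the spare ring

TASK

The test kiln is still hot: take the lid lifter from its block, hook it under the lid's wire loop at the point where the lid balances, and lift the lid clear of the kiln so that it hangs level; if it starts to tip, let it down again and shift the hook along the loop before lifting further. Carry it level to the spare kiln ring, lower it gently until its plug is fully home in the ring, unhook, and stand the lifter back in its block. Touch the hot kiln and lid with nothing but the lifter, neither press nor pry on the brittle lid, and leave the pieces standing around alone.

Things in the scene. Friction and masses are not known exactly. Their poses are not given: they have to be found in the camera images.
- kiln: Small round tabletop test kiln, fixed: aluminium-jacketed drum, 154 mm diameter, white fibre wall, grey control pod low at its -x front. Origin: centre of its underside on the table, z up. Flat rim at z = 110 mm; straight round mouth of 110 mm diameter, floor 64 mm below the rim.
- spare_ring: Spare extension ring of the same kiln, fixed, 154 mm outside and 111 mm inside diameter, 45 mm high, open top and bottom. Origin: centre of its underside on the table, z up; flat rim at z = 45 mm. Kiln and ring may swap sides; the ring is the low one.
- lid: White fibre lid with a metal hoop on the kiln, 144 mm diameter, 13.5 mm thick. Origin: on its axis in the plane of its underside that rests on a rim, z up. Under it a plug, 104 mm diameter, 8 mm deep, its lower 6 mm tapered to 94 mm, fits the mouth with 3 mm play. On top a steel loop (loop_mid) along its y, a vent stub at one end of it and a socket at the other. In all 0.24 to 0.67 kg.
- loop_mid (a point): Middle of the loop's bar, on its axis, 37 mm above the lid's origin; axes as the lid's. The loop is fixed, of 6 mm round wire in the lid's y-z plane: bar along y, straight to 33 mm either side, legs at 38 mm either side. 20.5 mm are free between lid top and bar.
- vent_foot (a point): Foot of the vent stub with its stopper on the lid's top, at lid y = +55.5 mm, 25 mm wide, 24 mm high. Hollow or solid inside, weight unknown.
- probe_foot (a point): Foot of the socket of the temperature probe on the lid's top, at lid y = -55.5 mm, 25 mm wide, 22 mm high, weight unknown. Depending on it and the vent stub, the lid's centre of mass, 18 to 28 mm below the bar, lies anywhere up to 24 mm from the loop's middle to either side: it can only be felt. A hook within 2 mm of it holds the lid level; each mm beyond tips it about 3 degrees.
- lifter: Lid lifter, 0.12 kg, 141 mm tall, upright in its block, hook down. Origin: underside of the hook, below its seat; z up the stem; hook opens to +x. J-hook of 4 mm plate (along y): seat x = -4 to +4 mm, its bottom at z = 6 mm; lip x = 4 to 9 mm, up to z = 12 mm; stem x = -12 to -4 mm. Heat guard, 44 mm round, at z = 62 to 66 mm; above it the handle.
- lifter_grip (a point): Where to grip the lifter: on its axis, 105 mm above its origin, in the dark wooden handle, 22 mm (x) by 16 mm (y, grip across this), reaching from 71 to 141 mm above the lifter's origin.
- lifter_block: Fixed wooden block, 70 x 60 mm, 70 mm high, on a foot 78 x 68 mm. Origin: centre of its underside, z up. Pocket 30 mm (x) by 14 mm (y), 64 mm deep, chamfered, in the middle of its top. The lifter hangs in it with its heat guard flat on the block's top: axes as the block's, lifter origin 8 mm above the block's.
- cat: Small white bisque cat, 73 mm tall, standing loose between kiln and ring. Origin: centre of its underside.
- jar: White bisque jar with a knob, 57 mm diameter, 70 mm tall, standing loose at the far right. Origin: centre of its underside.
- bottle: Paint bottle, 48 mm diameter, 128 mm tall, standing loose behind the lifter block. Origin: centre of its underside.
There are look-alikes about, which are no part of the job. What is shaped like the lifter but green or purple is not meant.

How it is judged:
On the way, in this order (a step that is already met when the one before it is completed fails the run):
1. the lid hangs level on the lifter, at least 20 mm clear above the kiln's rim (z of lid in the frame of kiln above 0.13 m and angle between lid's own z axis and vertical below 0.07 rad and contact force between lifter and lid above 1 N and contact force between kiln and lid below 0.1 N), for 0.4 s.
2. the lid lies home in the spare ring and no longer hangs on the lifter (horizontal distance between lid and spare_ring below 0.006 m and z of lid in the frame of spare_ring below 0.047 m and angle between lid's own z axis and vertical below 0.03 rad and contact force between lifter and lid below 0.5 N), for 0.2 s.
At the end, for the whole second after the job is handed in: The lid rests plug home in the spare ring: centred within 6 mm, underside within 2 mm of its rim, level within 0.03 rad. The lifter stands at rest in its pocket, guard down: origin within 12 mm of the block's axis and under 14 mm high, upright within 0.12 rad (horizontal distance between lid and spare_ring below 0.006 m and z of lid in the frame of spare_ring below 0.047 m and angle between lid's own z axis and vertical below 0.03 rad and linear speed of each of lid, lifter below 0.02 m/s and horizontal distance between lifter and lifter_block below 0.012 m and z of lifter in the frame of lifter_block below 0.014 m and angle between lifter's own z axis and vertical below 0.12 rad); the robot touches nothing.
It fails at once if the gripper or arm touches the hot lid or kiln (contact force between any of the arm, the fingers and lid above 0.5 N or contact force between any of the arm, the fingers and kiln above 0.5 N).
It fails at once if the lid is out of level by more than 0.07 rad (4 degrees) while its underside is more than 15 mm above the kiln's rim, or tipped by more than 0.2 rad anywhere ((z of lid in the frame of kiln above 0.125 m and angle between lid's own z axis and vertical above 0.07 rad) or angle between lid's own z axis and vertical above 0.2 rad).
It fails at once if the lifter presses or pulls on the lid with more than 16 N (contact force between lifter and lid above 16 N).
It fails at once if the lid is knocked, dropped or jammed on kiln or ring with more than 25 N (contact force between lid and kiln above 25 N or contact force between lid and spare_ring above 25 N).
It fails at once if a piece standing around is moved by more than 15 mm (distance of any of cat, jar, bottle from where it was at the start of the episode above 0.015 m).
It also fails if it takes over 72 s, if anything falls off the work surface, if the arm or the gripper's body presses on something with over 40 N, if the wrist force passes 120 N, or if a joint passes its speed limit or range.

ROBOT

A 6-joint arm with a two-finger parallel gripper is mounted at the origin on a cart in front of the work surface, level with it; the furniture and walls round the work are solid. World frame = base frame: x ahead of the robot, y to its left, z up, the work surface at z = 0. Lengths are in m, angles in rad, forces in N, time in s.
With the tool pointing down it reaches from about 0.35 to 0.875 m from the base axis. Payload 4.2 kg.
Tool frame: the origin (TCP) lies midway between the tips of the shut fingers; the grasp point (between the pads) lies 19 mm behind it; z points along the fingers, y is the line along which they close (so a half turn about z gives the same grasp; the last joint's range is limited). The gripper opens to 85 mm and grips with 20 to 120 N. Pads are 22 mm wide; open, the fingers measure 114 mm over their backs; the gripper's body (76 mm by 85 mm) begins 54 mm behind the grasp point. The pads swing forward as they close: fully open they stand 13 mm farther back than shut.
Start: joints at [-0.996, 0.385, 0.008, 0, -1.194, -0.259], TCP at [0.194, -0.594, 0.231] pointing down, gripper open.
Joint ranges: [-3.14, 3.14], [-1.21, 2.06], [-1.07, 1.41], [-3.16, 2.05], [-2.99, -0.16], [-3.1, 3.1]. Speed limits (rad/s): [2.79, 2.79, 3.14, 3.14, 3.14, 3.14].

INTERFACE

Orientations are given as a rotation vector (axis times angle).
In Python, from bench import r, viewer, spotter gives the robot as it stands.
- The arm moves only by the tool arm_command, never from a script. Its arguments are lists of equal length, an entry for each row: "translation": the shift along the tool's x, y, z in cm, a list of three; "rot": the turn, a rotation vector about the tool's x, y, z in rad, a list of three; "jaw": the finger opening in cm, from 0 to 8.54. A call has 1 to 10 rows; each row is the pose to reach, as a shift and turn from the pose commanded when the call began, along the tool's axes at that moment; what a row does not reach only later rows make up. A row lasts 1/8 s, in which the tool goes at most 62.5 mm and 10.7 degrees, less where a joint would pass 70% of its speed; a pose out of reach is approached as far as the arm can. A call with a gripper value outside its range is refused whole. The fingers move at their own pace and stop on an object; "grip_force" is the grip in N (left out, the last holds). Time passes only in rows, so rows that repeat a pose let the fingers close. It gives the time, the measured TCP pose, the force, the opening and the grip force at its end, in the units of the state.
- r.get_obs(): the state, without advancing time (a new reading comes with each control period).
- viewer.read_camera(name): name is "scene" or "top" or "wrist"; returns a dict with "pixels" (480x640x3 uint8, red, green, blue), "fx", "fy", "cx", "cy" (pixels), "xyz" and "rotation" of the camera in the world; the wrist camera has in their place "T_tool_cam" (4x4, takes a point from camera to tool coordinates, whose origin is the TCP and whose axes are the flange's). Camera axes: x right, y down, z forward; pixel columns grow to the right and rows downward; lengths in m; the calibration is good to about 2 mm. A picture is of the moment at which its call begins: read the wrist's pose just before it. There is no depth.
- r.sign_off(): hands the job in; it is judged then, once.
Trained networks look in the newest picture that a camera, given by its name, has taken for a name from the list of things; names that differ only in an ending like _2 or _b are one class to them, and where a whole thing is asked for, a point or a joint stands for the part that bears it (a point fixed in the world has none). Each returns a list of dicts, best first, with "conf" (0 to 1); they miss things now and then, are a little off and sometimes report something else, mostly with a low value. They report only what shows in the picture. A call takes as long as a camera call. They do not tell look-alikes from the thing itself.
- spotter.find_in(name, camera): "box" ([centre column, centre row, width, height] in pixels, round what is visible of it).
The state is a dict: "time": time; "joint_pos": joint angles; "joint_velocities": joint speeds; "tau": joint torques, N m; "ee_pos": TCP position; "eef_rot": TCP orientation; "ft_force": force on the tool from outside, world axes, zero at the start; "moment": the same for the moment, N m; "finger_gap": opening from 0.0 (shut) to 1.0 (fully open); "gripper_force": force on a finger pad.
Only numpy, scipy, OpenCV 4.12 (cv2) and the standard library are available. Lean on these libraries where they do the work, as an engineer would, in place of code of your own. Each camera call takes 0.05 s, during which the arm holds its last target. There are 200 camera calls.

## Working session

There is one attempt and no reset: what is moved stays moved. The work goes in short steps, Python scripts to look and compute and a tool call to move; the robot and the scene stay as the last step left them, time stands still between calls to the robot, and variables do not carry over. Pictures are saved under pics/ and viewed, at most 10 in all, crops included, and the job is handed in when it is done.

Besides the shell and the picture viewer there is one more tool, called after ">>>" by a JSON object that holds its "method" and its "body". arm_command: Moves the arm, as the interface text tells. Its arguments: {"type":"object","properties":{"translation":{"type":"array","items":{"type":"array","items":{"type":"number"}}},"rot":{"type":"array","items":{"type":"array","items":{"type":"number"}}},"jaw":{"type":"array","items":{"type":"number"}},"grip_force":{"type":"number"}},"required":["translation","rot","jaw"]}

```bash
mkdir -p pics; ls; cat > h.py <<'E'
import numpy as np, cv2
from scipy.spatial.transform import Rotation as R
from bench import r, viewer, spotter
def cam(n):
    o=r.get_obs(); c=viewer.read_camera(n)
    if n=="wrist":
        T=np.eye(4);T[:3,:3]=R.from_rotvec(o["eef_rot"]).as_matrix();T[:3,3]=o["ee_pos"]
        M=T@np.array(c["T_tool_cam"]);c["xyz"]=M[:3,3];c["rotation"]=M[:3,:3]
    else:
        q=np.array(c["rotation"]);c["rotation"]=q if q.shape==(3,3) else R.from_rotvec(q).as_matrix()
    c["xyz"]=np.array(c["xyz"]);return c
def ray(c,u,v,z):
    d=c["rotation"]@np.array([(u-c["cx"])/c["fx"],(v-c["cy"])/c["fy"],1]);t=(z-c["xyz"][2])/d[2];return c["xyz"]+t*d
def proj(c,p):
    q=c["rotation"].T@(np.array(p)-c["xyz"]);return np.array([c["fx"]*q[0]/q[2]+c["cx"],c["fy"]*q[1]/q[2]+c["cy"]])
def save(c,n,crop=None,s=1):
    im=c["pixels"][:,:,::-1]
    if crop: a,b,d,e=crop; im=im[b:e,a:d]
    cv2.imwrite("pics/"+n,cv2.resize(im,None,fx=s,fy=s,interpolation=cv2.INTER_CUBIC))
E
python3 - <<'E'
from h import *
ims=[]
for n in ["top","scene"]:
    c=cam(n);print(n,c["xyz"].round(3),c["rotation"].round(2).tolist(),c["fx"]);save(c,n+".png")
    for t in ["kiln","spare_ring","lid","loop_mid","vent_foot","probe_foot","lifter","lifter_grip","lifter_block","cat","jar","bottle"]:
        print(t,[(np.round(d["box"]).astype(int).tolist(),round(d["conf"],2)) for d in spotter.find_in(t,n)[:4]])
print(r.get_obs())
E
```

```text
pics
top [0.302 0.183 1.441] [[-0.09, -0.98, 0.2], [-1.0, 0.09, -0.02], [0.01, -0.2, -0.98]] 556.5662590292213
kiln [([315, 292, 63, 42], 0.8), ([422, 241, 67, 61], 0.69)]
spare_ring [([421, 240, 65, 64], 0.55)]
lid [([313, 275, 60, 69], 0.59)]
loop_mid [([313, 273, 61, 66], 0.76)]
vent_foot [([311, 272, 62, 62], 0.84)]
probe_foot [([312, 272, 59, 67], 0.87), ([218, 274, 16, 15], 0.67)]
lifter [([217, 273, 14, 17], 0.81), ([226, 312, 18, 15], 0.78), ([174, 252, 20, 20], 0.77)]
lifter_grip [([172, 253, 18, 14], 0.84), ([227, 314, 19, 20], 0.72), ([214, 273, 18, 15], 0.49)]
lifter_block [([220, 275, 32, 38], 0.97)]
cat [([374, 287, 20, 14], 0.75), ([312, 272, 63, 64], 0.34)]
jar [([438, 182, 20, 22], 0.83)]
bottle [([240, 226, 20, 30], 0.7), ([312, 275, 61, 67], 0.45), ([220, 275, 35, 38], 0.43)]
scene [-0.285  0.801  0.887] [[-0.57, -0.5, 0.65], [-0.82, 0.33, -0.47], [0.02, -0.8, -0.6]] 526.2389004709792
kiln [([243, 265, 18, 47], 0.61), ([334, 284, 63, 50], 0.58)]
spare_ring []
lid [([332, 254, 65, 44], 0.78)]
loop_mid [([333, 251, 60, 46], 0.73)]
vent_foot [([333, 254, 60, 44], 0.7)
[... 439 characters left out ...]
 67, 49], 0.26)]
{'time': 1.3, 'joint_pos': array([-9.96391195e-01,  3.84742348e-01,  7.89930148e-03, -2.81988072e-05,
       -1.19399804e+00, -2.58617229e-01]), 'joint_velocities': array([-0.00130233,  0.0022595 ,  0.0013751 ,  0.00031829,  0.00038372,
        0.00066291]), 'tau': array([ 7.93309264e-04, -3.92089677e+01,  1.88621968e+01,  4.19068202e+00,
       -3.89409033e-04, -1.98100842e-06]), 'ee_pos': array([ 0.19413861, -0.59406132,  0.23128203]), 'eef_rot': array([-4.93962945e-01,  3.10250997e+00,  8.09576402e-05]), 'ft_force': array([ 0.05787721, -0.3858859 ,  0.07305153]), 'moment': array([0.03603739, 0.00947745, 0.02555852]), 'gripper_force': 0.0, 'finger_gap': 0.9972726576272791}
```

```bash
python3 - <<'E'
import cv2,numpy as np
t=cv2.imread("pics/top.png")[150:350,150:480];s=cv2.imread("pics/scene.png")[170:370,150:450]
cv2.imwrite("pics/t2.png",cv2.resize(t,None,fx=2.4,fy=2.4,interpolation=cv2.INTER_CUBIC))
cv2.imwrite("pics/s2.png",cv2.resize(s,None,fx=2.6,fy=2.6,interpolation=cv2.INTER_CUBIC))
E
python3 - <<'E'
from h import *
c=cam("top")
for n,u,v,z in [("kiln lid",313,273,.1235),("ring",421,240.5,.045),("dark lifter?",217,273,.149),("l2",226,312,.149),("l3",174,252,.149),("block",220,275,.07),("cat",374,287,.05),("jar",438,182,.05),("bottle",240,226,.1)]: print(n,ray(c,u,v,z).round(3))
E
```

```text
kiln lid [0.483 0.189 0.123]
ring [ 0.552 -0.093  0.045]
dark lifter? [0.5   0.412 0.149]
l2 [0.407 0.396 0.149]
l3 [0.559 0.51  0.149]
block [0.506 0.419 0.07 ]
cat [0.444 0.04  0.05 ]
jar [ 0.701 -0.156  0.05 ]
bottle [0.619 0.358 0.1  ]
```

View pics/t2.png

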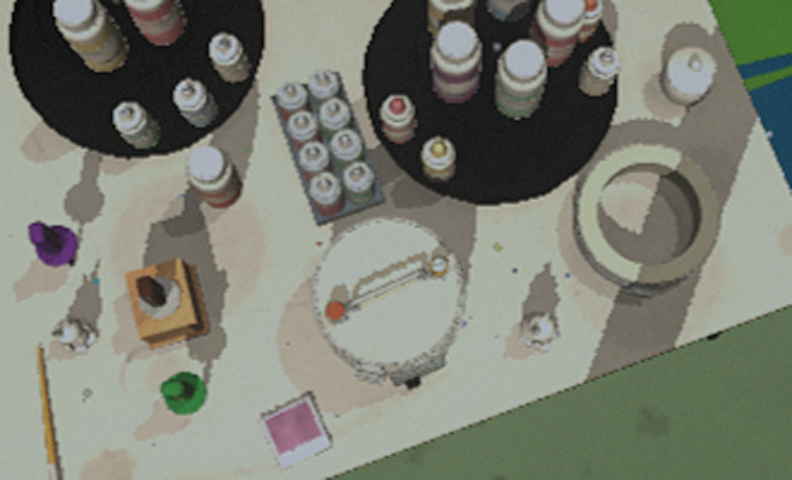

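View pics/s2.png

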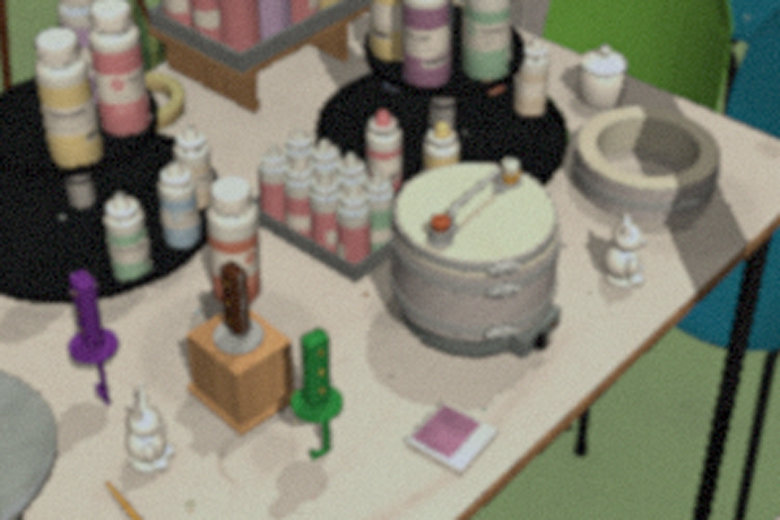

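Candidates in the top view: the brown-handled lifter in the wooden block (217,273), the green one (226,312) and the purple one (174,252). I choose the brown one, as described. The lid's red stopper marks its vent end, and the loop is yawed about 24°.

```bash
cat >> h.py <<'E'
def pose(p,psi):
    c,s=np.cos(psi),np.sin(psi);return np.array(p),np.array([[-c,-s,0],[-s,c,0],[0,0,-1]])
def plan(*wps):
    o=r.get_obs();p0=o["ee_pos"];R0=R.from_rotvec(o["eef_rot"]).as_matrix()
    for p,psi in wps:
        p,Q=pose(p,psi);print("cm",(R0.T@(p-p0)*100).round(2).tolist(),"rot",R.from_matrix(R0.T@Q).as_rotvec().round(3).tolist())
def st():
    o=r.get_obs();Q=R.from_rotvec(o["eef_rot"]).as_matrix();print("t",o["time"],"tcp",o["ee_pos"].round(4),"psi",round(float(np.arctan2(-Q[0,1],Q[1,1])),4),"zax",Q[:,2].round(3),"F",o["ft_force"].round(2),"M",o["moment"].round(3),"gap",round(o["finger_gap"],3),"q",o["joint_pos"].round(2))
    return o
E
python3 - <<'E'
from h import *
print(viewer.read_camera("wrist")["T_tool_cam"])
plan(([.42,-.25,.40],.3),([.45,.1,.42],.3),([.45,.38,.40],.3))
E
```

```text
[[-2.36729885e-04 -9.46853573e-01 -3.21664818e-01  8.32301788e-02]
 [ 9.99999633e-01 -4.89031136e-04  7.03561806e-04 -4.04485963e-04]
 [-8.23474121e-04 -3.21664533e-01  9.46853341e-01 -1.42474464e-01]
 [ 0.00000000e+00  0.00000000e+00  0.00000000e+00  1.00000000e+00]]
cm [-32.16, 25.69, -16.87] rot [0.0, 0.0, 0.016]
cm [-45.88, 58.03, -18.87] rot [0.0, 0.0, 0.016]
cm [-54.58, 84.64, -16.87] rot [0.0, 0.0, 0.016]
```

>>> {"method": "arm_command", "body": {"translation": [[-16,12,-16.5],[-32,26,-17],[-32,26,-17],[-32,26,-17],[-32,26,-17],[-32,26,-17],[-32,26,-17],[-32,26,-17],[-46,58,-19],[-46,58,-19]], "rot": [[0,0,0],[0,0,0],[0,0,0],[0,0,0],[0,0,0],[0,0,0],[0,0,0],[0,0,0],[0,0,0],[0,0,0]], "jaw": [8,8,8,8,8,8,8,8,8,8]}}

```text
time: 2.65
ee_pos: [0.4292, -0.1225, 0.408]
eef_rot: [0.49, -3.102, -0.0]
ft_force: [0.5, 0.5, 0.1]
finger_gap: 0.939
gripper_force: 0.0
```

```bash
python3 - <<'E'
from h import *
st();plan(([.45,.12,.40],.3),([.44,.38,.40],.3))
E
```

```text
t 2.65 tcp [ 0.4292 -0.1225  0.408 ] psi 0.3132 zax [-0.001  0.    -1.   ] F [0.54 0.54 0.06] M [ 0.073 -0.171 -0.006] gap 0.939 q [ 0.09 -0.01 -0.05 -0.   -1.52 -1.35]
cm [-9.45, 22.43, 0.8] rot [0.0, -0.001, 0.013]
cm [-16.51, 47.48, 0.8] rot [0.0, -0.001, 0.013]
```

>>> {"method": "arm_command", "body": {"translation": [[-10,26,0],[-10,26,0],[-10,26,0],[-10,26,0],[-10,26,0],[-10,26,0],[-10,26,0],[-10,26,0]], "rot": [[0,0,0],[0,0,0],[0,0,0],[0,0,0],[0,0,0],[0,0,0],[0,0,0],[0,0,0]], "jaw": [8,8,8,8,8,8,8,8]}}

```text
time: 3.65
ee_pos: [0.4439, 0.1537, 0.4086]
eef_rot: [-0.491, 3.103, 0.0]
ft_force: [-0.5, -0.2, 0.1]
finger_gap: 0.936
gripper_force: 0.0
```

```bash
python3 - <<'E'
from h import *
st();c=cam("wrist");save(c,"w1.png")
print(c["fx"],c["cx"],c["cy"])
for t in ["lid","kiln","loop_mid","vent_foot","probe_foot"]:
    print(t,[(np.round(d["box"]).astype(int).tolist(),round(d["conf"],2)) for d in spotter.find_in(t,"wrist")[:4]])
np.savez("w1.npz",**c)
plan(([.44,.38,.40],.3))
E
```

```text
t 3.65 tcp [0.4439 0.1537 0.4086] psi 0.314 zax [ 0.  0. -1.] F [-0.46 -0.21  0.12] M [-0.044 -0.01  -0.048] gap 0.936 q [ 0.68  0.04 -0.01  0.   -1.53 -1.94]
340.04797417717475 316.77648670509416 236.7270475418077
lid [([334, 230, 111, 107], 0.92)]
kiln [([332, 194, 109, 81], 0.57)]
loop_mid [([337, 230, 107, 107], 0.61)]
vent_foot [([337, 229, 116, 113], 0.85), ([466, 269, 60, 57], 0.22)]
probe_foot [([332, 231, 105, 106], 0.8), ([244, 156, 25, 30], 0.34)]
cm [-6.62, 21.56, 0.86] rot [0.0, 0.0, 0.015]
```

View pics/w1.png

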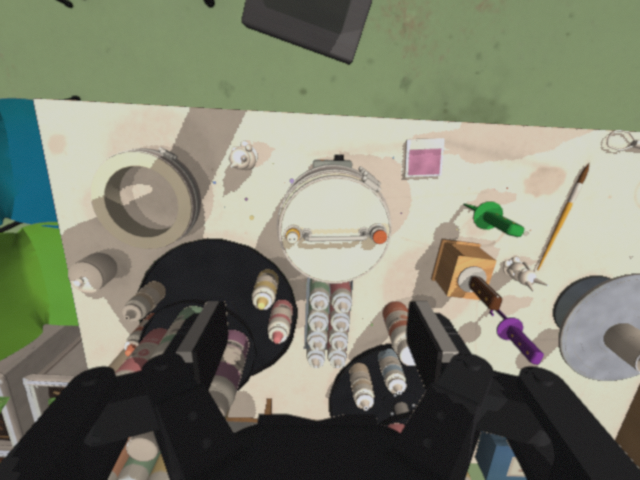

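```bash
python3 - <<'E'
from h import *
c=dict(np.load("w1.npz"));im=c["pixels"]
hsv=cv2.cvtColor(im,cv2.COLOR_RGB2HSV)
m=(((hsv[...,0]<10)|(hsv[...,0]>172))&(hsv[...,1]>120))[215:255,360:400];v,u=np.nonzero(m);print(u.mean()+360,v.mean()+215,len(u))
a=ray(c,u.mean()+360,v.mean()+215,.145);b=ray(c,293,235,.1455);print(a,b,np.linalg.norm(a-b),"yaw",np.arctan2(-(a-b)[0],(a-b)[1]),"mid",(a+b)/2)
print("lidc",ray(c,334,229.5,.12))
plan(([.455,.39,.32],.3))
E
```

```text
379.40287769784175 236.45323741007195 139
[0.47138895 0.24550166 0.145     ] [0.50296822 0.14127207 0.1455    ] 0.10890963097765624 yaw 0.2941866966275291 mid [0.48717858 0.19338686 0.14525   ]
lidc [0.48745707 0.19176975 0.12      ]
cm [-8.35, 22.05, 8.86] rot [0.0, 0.0, 0.015]
```

>>> {"method": "arm_command", "body": {"translation": [[-8.4,22,4],[-8.4,22,9],[-8.4,22,9],[-8.4,22,9],[-8.4,22,9],[-8.4,22,9]], "rot": [[0,0,0],[0,0,0],[0,0,0],[0,0,0],[0,0,0],[0,0,0]], "jaw": [8,8,8,8,8,8]}}

```text
time: 4.7
ee_pos: [0.4555, 0.3902, 0.3183]
eef_rot: [0.495, -3.102, 0.001]
ft_force: [0.4, 0.6, -0.4]
finger_gap: 0.937
gripper_force: 0.0
```

```bash
python3 - <<'E'
from h import *
st();c=cam("wrist");save(c,"w2.png",(180,130,480,360),2.6)
for t in ["lifter_block","lifter","lifter_grip"]:
    print(t,[(np.round(d["box"]).astype(int).tolist(),round(d["conf"],2)) for d in spotter.find_in(t,"wrist")[:4]])
np.savez("w2.npz",**c)
E
```

```text
t 4.7 tcp [0.4555 0.3902 0.3183] psi 0.3163 zax [-0.    -0.001 -1.   ] F [ 0.37  0.6  -0.38] M [-0.038 -0.024 -0.026] gap 0.937 q [ 0.98  0.3   0.09  0.   -1.37 -2.23]
lifter_block [([336, 239, 56, 78], 0.86), ([331, 261, 34, 54], 0.47)]
lifter [([346, 167, 43, 39], 0.98), ([390, 322, 38, 67], 0.96), ([334, 260, 31, 53], 0.88)]
lifter_grip [([390, 323, 32, 75], 0.62), ([332, 261, 34, 50], 0.57), ([346, 164, 38, 40], 0.56)]
```

View pics/w2.png

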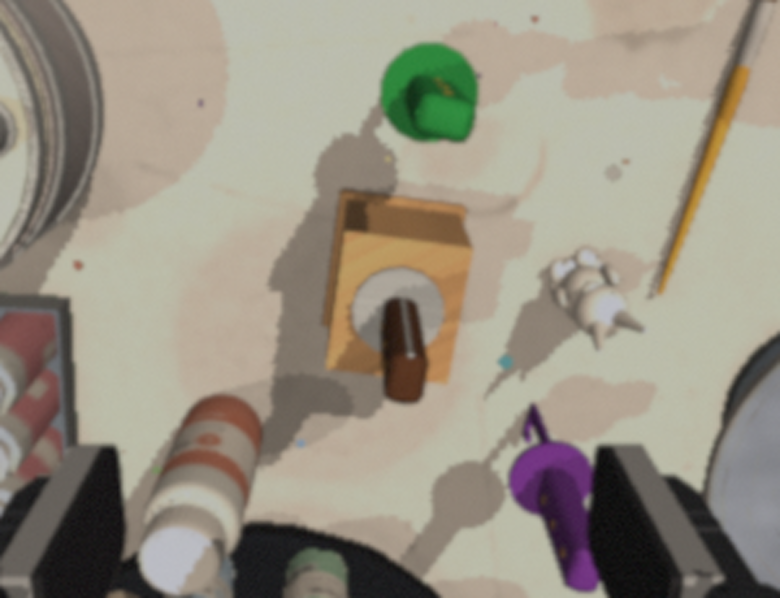

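```bash
python3 - <<'E'
from h import *
c=dict(np.load("w2.npz"))
P=[ray(c,180+x/2.6,130+y/2.6,.07) for x,y in [(343,230),(470,246),(447,382),(328,367)]]
P=np.array(P);print(P.round(4),P.mean(0));print([np.linalg.norm(P[i]-P[i-1]).round(4) for i in range(4)])
y=P[1]-P[0]+P[2]-P[3];x=P[2]-P[1]+P[3]-P[0]
print("yaw from y",np.arctan2(-y[0],y[1]),"from x",np.arctan2(x[1],x[0]))
g=ray(c,180+398/2.6,130+310/2.6,.074);print("guard",g)
h=ray(c,180+403/2.6,130+387/2.6,.149);print("handle top",h)
E
```

```text
[[0.4825 0.3926 0.07  ]
 [0.4716 0.4506 0.07  ]
 [0.5398 0.4642 0.07  ]
 [0.5502 0.4068 0.07  ]] [0.51101951 0.42852712 0.07      ]
[np.float64(0.0691), np.float64(0.059), np.float64(0.0695), np.float64(0.0583)]
yaw from y 0.1825227058052366 from x 0.2012295961677733
guard [0.51039512 0.42865331 0.074     ]
handle top [0.51410498 0.42838888 0.149     ]
```

```bash
python3 - <<'E'
from h import *
plan(([.511,.4285,.2],.192),([.511,.4285,.096],.192))
E
```

```text
cm [-6.44, 2.02, 12.03] rot [0.002, 0.002, 0.123]
cm [-6.42, 2.0, 22.43] rot [0.002, 0.002, 0.123]
```

>>> {"method": "arm_command", "body": {"translation": [[-6.4,2.0,6],[-6.4,2.0,12],[-6.4,2.0,12],[-6.4,2.0,16],[-6.4,2.0,20],[-6.4,2.0,22.4],[-6.4,2.0,22.4]], "rot": [[0,0,0.06],[0,0,0.123],[0,0,0.123],[0,0,0.123],[0,0,0.123],[0,0,0.123],[0,0,0.123]], "jaw": [5,5,5,5,5,5,5]}}

```text
time: 5.78
ee_pos: [0.51, 0.4283, 0.0949]
eef_rot: [0.304, -3.126, 0.002]
ft_force: [-0.2, 0.3, 0.1]
finger_gap: 0.588
gripper_force: 0.0
```

```bash
python3 - <<'E'
from h import *
st();c=cam("wrist");save(c,"w3.png",(160,140,480,480),1.5)
E
```

```text
t 5.775 tcp [0.51   0.4283 0.0949] psi 0.1936 zax [-0.    -0.001 -1.   ] F [-0.17  0.27  0.07] M [ 0.045 -0.026  0.046] gap 0.588 q [ 0.94  0.57 -0.05  0.   -0.95 -2.32]
```

View pics/w3.png

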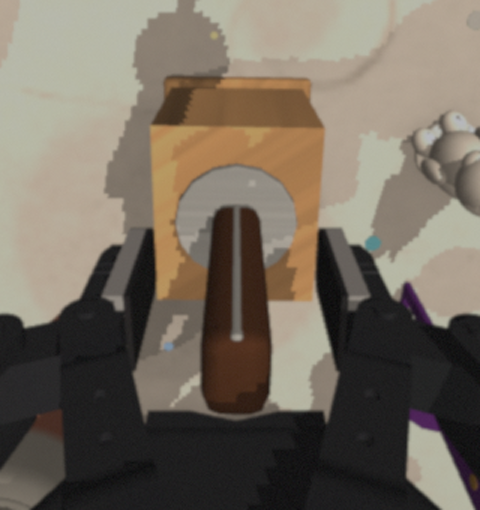

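The handle (crop 236,300) stands centred and aligned between the pads, so I close.

>>> {"method": "arm_command", "body": {"translation": [[0,0,0],[0,0,0],[0,0,0],[0,0,0],[0,0,0],[0,0,0],[0,0,0]], "rot": [[0,0,0],[0,0,0],[0,0,0],[0,0,0],[0,0,0],[0,0,0],[0,0,0]], "jaw": [3,1,1,1,1,1,1], "grip_force": 80}}

```text
time: 6.7
ee_pos: [0.5109, 0.4299, 0.0968]
eef_rot: [-0.303, 3.124, 0.003]
ft_force: [-0.7, -0.6, 6.8]
finger_gap: 0.179
gripper_force: 78.5
```

```bash
python3 - <<'E'
from h import *
st();plan(([.51,.4283,.235],.194))
E
```

```text
t 6.7 tcp [0.5109 0.4299 0.0968] psi 0.1936 zax [ 0.003  0.002 -1.   ] F [-0.66 -0.55  6.81] M [-0.065  0.301 -0.022] gap 0.179 q [ 0.94  0.57 -0.05  0.   -0.95 -2.32]
cm [0.07, -0.11, -13.82] rot [0.002, 0.003, -0.0]
```

>>> {"method": "arm_command", "body": {"translation": [[0,0,-2],[0,0,-4],[0,0,-6],[0,0,-8],[0,0,-11],[0,0,-15],[0,0,-16],[0,0,-16],[0,0,-16]], "rot": [[0,0,0],[0,0,0],[0,0,0],[0,0,0],[0,0,0],[0,0,0],[0,0,0],[0,0,0],[0,0,0]], "jaw": [1,1,1,1,1,1,1,1,1]}}

```text
time: 7.82
ee_pos: [0.5093, 0.4284, 0.2522]
eef_rot: [0.302, -3.124, 0.004]
ft_force: [0.3, -0.4, -1.3]
finger_gap: 0.182
gripper_force: 78.0
```

```bash
python3 - <<'E'
from h import *
o=st();c=cam("scene");np.savez("s3.npz",**c)
p=proj(c,o["ee_pos"]-[0,0,.088]);print(p)
u,v=p.astype(int);save(c,"s3.png",(u-45,v-70,u+45,v+25),6)
w=cam("wrist");np.savez("w4.npz",**w);o=o["ee_pos"]-[0,0,.088]
for x in(-.012,9e-3,0): print(proj(w,o+np.array([np.cos(.193)*x,np.sin(.193)*x,0])))
E
```

```text
t 7.825 tcp [0.5093 0.4284 0.2522] psi 0.1926 zax [-0.003 -0.003 -1.   ] F [ 0.29 -0.41 -1.28] M [-0.003 -0.001  0.017] gap 0.182 q [ 0.94  0.44  0.15 -0.   -1.28 -2.32]
[240.02981836 267.41844014]
[317.3995605  227.48370983]
[317.40032387 255.03648484]
[317.40000182 243.41226185]
```

View pics/s3.png

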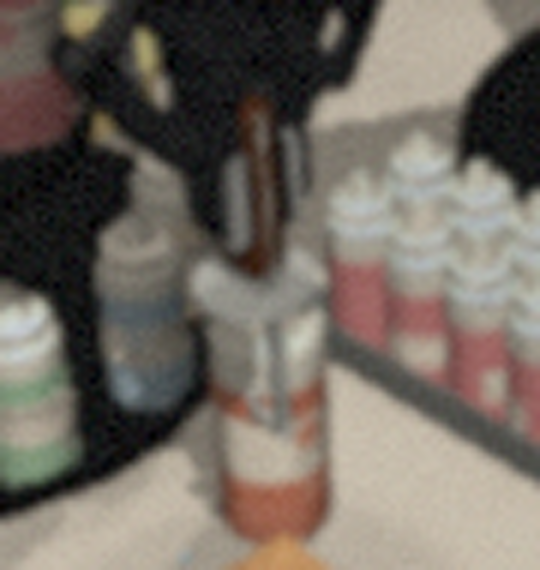

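```bash
python3 - <<'E'
from h import *
plan(([.43,.176,.28],.294))
E
```

```text
cm [12.65, -23.26, -2.67] rot [-0.002, -0.003, -0.101]
```

>>> {"method": "arm_command", "body": {"translation": [[5,-5,-2.7],[12.6,-12,-2.7],[12.6,-23.3,-2.7],[12.6,-23.3,-2.7],[12.6,-23.3,-2.7],[12.6,-23.3,-2.7],[12.6,-23.3,-2.7]], "rot": [[0,0,-0.05],[0,0,-0.1],[0,0,-0.1],[0,0,-0.1],[0,0,-0.1],[0,0,-0.1],[0,0,-0.1]], "jaw": [1,1,1,1,1,1,1]}}

```text
time: 8.8
ee_pos: [0.4311, 0.1765, 0.2811]
eef_rot: [0.458, -3.108, 0.0]
ft_force: [-0.6, -0.2, -0.0]
finger_gap: 0.176
gripper_force: 78.2
```

```bash
python3 - <<'E'
from h import *
o=st();c=cam("wrist");np.savez("w5.npz",**c);s=cam("scene");np.savez("s5.npz",**s)
a=c["pixels"][150:450,170:470,::-1];a=cv2.resize(a,(600,600),interpolation=cv2.INTER_CUBIC)
p=proj(s,o["ee_pos"]-[0,0,.09]).astype(int);b=s["pixels"][p[1]-45:p[1]+45,p[0]-15:p[0]+15,::-1]
print(p,proj(c,o["ee_pos"]-[0,0,.088]))
cv2.imwrite("pics/c5.png",np.hstack([a,cv2.resize(b,(200,600),interpolation=cv2.INTER_CUBIC)]))
E
```

```text
t 8.8 tcp [0.4311 0.1765 0.2811] psi 0.2928 zax [-0. -0. -1.] F [-0.57 -0.22 -0.03] M [0.113 0.035 0.004] gap 0.176 q [ 0.74  0.07 -0.28 -0.   -1.22 -2.02]
[356 237] [317.11717251 243.24135785]
```

View pics/c5.png

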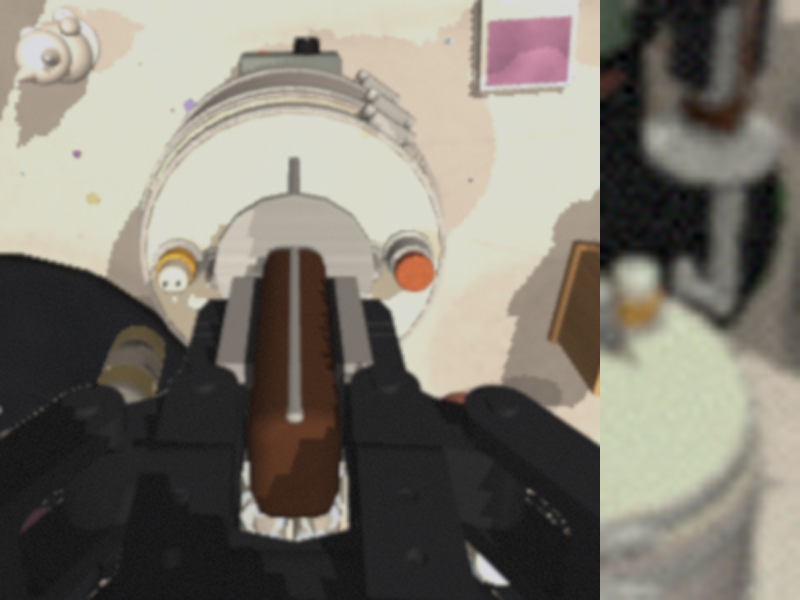

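The hook opens away from the robot (+x), as both views agree. Red stopper top is at wrist px (377,286), and the probe top is at (257,288).

```bash
python3 - <<'E'
from h import *
c=dict(np.load("w5.npz"));im=c["pixels"];hsv=cv2.cvtColor(im,cv2.COLOR_RGB2HSV)
m=(((hsv[...,0]<12)|(hsv[...,0]>170))&(hsv[...,1]>120))[260:305,355:400];v,u=np.nonzero(m);ru,rv=u.mean()+355,v.mean()+260;print(ru,rv)
a=ray(c,ru,rv,.1475);b=ray(c,170+173/2,150+276/2,.1455);d=a-b
print(a,b,np.hypot(*d[:2]),"yaw",np.arctan2(-d[0],d[1]),"mid",(a+b)/2)
# lid disc: circle edge points of lid top  (crop px) left, right, bottom edges
pts=np.array([ray(c,170+x/2,150+y/2,.12)[:2] for x,y in [(148,245),(160,195),(441,250),(428,195),(295,112),(200,150),(390,150)]])
A=np.c_[2*pts,np.ones(len(pts))];s=np.linalg.lstsq(A,(pts**2).sum(1),rcond=None)[0];print("circle",s[:2],np.sqrt(s[2]+s[:2]@s[:2]))
# scene red
c=dict(np.load("s5.npz"));hsv=cv2.cvtColor(c["pixels"],cv2.COLOR_RGB2HSV)
m=(((hsv[...,0]<12)|(hsv[...,0]>170))&(hsv[...,1]>120));m[:, :290]=0;m[:,340:]=0;m[:240]=0;m[275:]=0;v,u=np.nonzero(m);print(u.mean(),v.mean(),len(u),ray(c,u.mean(),v.mean(),.1455))
E
```

```text
376.76895306859205 285.6137184115523
[0.4702697  0.24456022 0.1475    ] [0.50492896 0.14121804 0.1455    ] 0.10899939753976205 yaw 0.3235945512546581 mid [0.48759933 0.19288913 0.1465    ]
circle [0.49171969 0.19498266] 0.07166602223457444
319.15625 255.375 32 [0.46952779 0.24937688 0.1455    ]
```

```bash
cat >> h.py <<'E'
C=np.array([.4885,.1935]);Y=.30
def at(s,h,z,C=C,Y=Y): # tcp pose for lifter seat at lid x=s, y=h, lifter origin z
    q=C+s*np.array([np.cos(Y),np.sin(Y)])+h*np.array([-np.sin(Y),np.cos(Y)]);return [q[0],q[1],z+.0888],Y
def force(n=6):
    F=[]
    for i in range(n): viewer.read_camera("top");o=r.get_obs();F.append(np.r_[o["ft_force"],o["moment"]])
    F=np.array(F);print("Favg",F.mean(0).round(3),"sd",F.std(0).round(2));return F.mean(0)
E
python3 - <<'E'
from h import *
plan(at(-.026,.025,.16),at(-.026,.025,.1275))
E
```

```text
cm [-3.35, 2.4, 3.22] rot [-0.0, -0.001, -0.006]
cm [-3.35, 2.4, 6.47] rot [-0.0, -0.001, -0.006]
```

>>> {"method": "arm_command", "body": {"translation": [[-2,1.5,1.5],[-3.35,2.4,3],[-3.35,2.4,4.5],[-3.35,2.4,5.6],[-3.35,2.4,6.3],[-3.35,2.4,6.3],[-3.35,2.4,6.3]], "rot": [[0,0,-0.006],[0,0,-0.006],[0,0,-0.006],[0,0,-0.006],[0,0,-0.006],[0,0,-0.006],[0,0,-0.006]], "jaw": [1,1,1,1,1,1,1]}}

```text
time: 9.78
ee_pos: [0.4564, 0.2088, 0.2192]
eef_rot: [-0.467, 3.105, 0.001]
ft_force: [-0.1, -0.4, -1.3]
finger_gap: 0.178
gripper_force: 78.3
```

```bash
python3 - <<'E'
from h import *
o=st();force(4);s=cam("scene");p=proj(s,o["ee_pos"]-[0,0,.075]).astype(int);b=s["pixels"][p[1]-35:p[1]+25,p[0]-30:p[0]+50,::-1]
w=cam("wrist")["pixels"][200:380,230:410,::-1]
cv2.imwrite("pics/c6.png",np.hstack([cv2.resize(b,(480,360),interpolation=cv2.INTER_CUBIC),cv2.resize(w,(320,360))]))
plan(at(0,.025,.128))
E
```

```text
t 9.775 tcp [0.4564 0.2088 0.2192] psi 0.2987 zax [ 0.001  0.001 -1.   ] F [-0.12 -0.41 -1.3 ] M [ 0.013  0.007 -0.021] gap 0.178 q [ 0.75  0.18 -0.31  0.   -1.08 -2.03]
Favg [ 0.065 -0.091 -1.11  -0.01  -0.003 -0.007] sd [0.59 0.32 0.29 0.03 0.03 0.02]
cm [-2.63, 0.08, 0.19] rot [0.0, 0.001, -0.001]
```

View pics/c6.png

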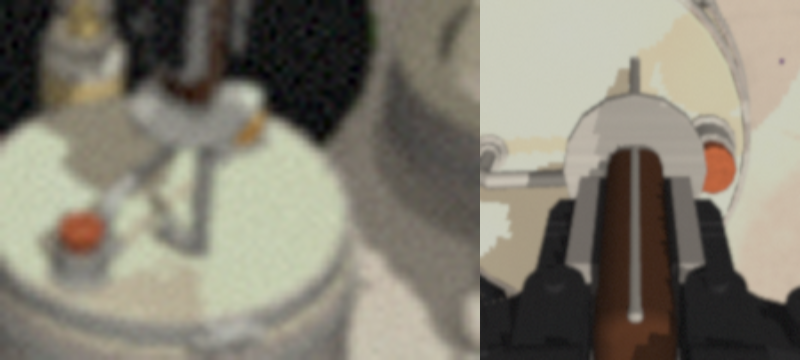

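```bash
python3 - <<'E'
from h import *
c=cam("wrist");st();g=c["pixels"].astype(int).sum(2)
for u in (244,250,256,262,268):
    col=g[278:302,u];print(u,col.tolist())
for u,v in((250,289),(265,289)):
    p=ray(c,u,v,.147)[:2]-C;print(p@[np.cos(Y),np.sin(Y)],p@[-np.sin(Y),np.cos(Y)])
plan(at(0,.025,.128))
E
```

```text
t 10.125 tcp [0.4562 0.2088 0.2187] psi 0.2987 zax [ 0.  0. -1.] F [ 0.39 -0.46 -0.17] M [ 0.028 -0.02  -0.023] gap 0.173 q [ 0.75  0.18 -0.31  0.   -1.08 -2.03]
244 [524, 555, 569, 584, 590, 595, 583, 521, 444, 450, 505, 547, 571, 566, 530, 466, 428, 436, 452, 452, 454, 454, 453, 483]
250 [589, 594, 596, 600, 600, 596, 573, 486, 430, 458, 513, 553, 572, 561, 518, 455, 442, 451, 452, 453, 450, 451, 454, 453]
256 [596, 597, 600, 598, 597, 599, 564, 460, 407, 448, 499, 534, 536, 490, 433, 399, 426, 449, 453, 453, 454, 454, 451, 452]
262 [594, 596, 597, 595, 575, 510, 438, 329, 267, 290, 330, 366, 384, 381, 366, 372, 424, 452, 456, 453, 452, 455, 453, 454]
268 [593, 597, 582, 544, 518, 498, 437, 330, 273, 296, 332, 365, 387, 375, 369, 380, 424, 451, 455, 455, 451, 456, 456, 455]
0.0019606449667647205 -0.022954883670017797
0.0019820933878406744 -0.01242981754948833
cm [-2.63, 0.09, 0.19] rot [0.0, 0.0, -0.001]
```

>>> {"method": "arm_command", "body": {"translation": [[0,0.1,0.2],[-0.8,0.1,0.2],[-1.4,0.1,0.2],[-1.8,0.1,0.2],[-2.1,0.1,0.2],[-2.4,0.1,0.2],[-2.6,0.1,0.2],[-2.75,0.1,0.2],[-2.75,0.1,0.2]], "rot": [[0,0,0],[0,0,0],[0,0,0],[0,0,0],[0,0,0],[0,0,0],[0,0,0],[0,0,0],[0,0,0]], "jaw": [1,1,1,1,1,1,1,1,1]}}

```text
time: 11.25
ee_pos: [0.4822, 0.2179, 0.2165]
eef_rot: [0.468, -3.107, -0.0]
ft_force: [0.6, 0.6, -1.5]
finger_gap: 0.175
gripper_force: 78.3
```

```bash
python3 - <<'E'
from h import *
o=st();force(4);c=cam("wrist");g=c["pixels"].astype(int).sum(2)
for u in (250,256,262): print(g[285:325,u].tolist())
s=cam("scene");p=proj(s,o["ee_pos"]-[0,0,.075]).astype(int);b=s["pixels"][p[1]-35:p[1]+25,p[0]-30:p[0]+50,::-1]
w=c["pixels"][200:380,230:410,::-1]
cv2.imwrite("pics/c7.png",np.hstack([cv2.resize(b,(480,360),interpolation=cv2.INTER_CUBIC),cv2.resize(w,(320,360))]))
E
```

```text
t 11.25 tcp [0.4822 0.2179 0.2165] psi 0.2987 zax [-0.  0. -1.] F [ 0.58  0.65 -1.48] M [0.015 0.029 0.012] gap 0.175 q [ 0.73  0.23 -0.25 -0.   -1.09 -2.  ]
Favg [ 0.021 -0.329 -2.147 -0.026  0.    -0.012] sd [0.42 0.29 0.17 0.03 0.02 0.03]
[609, 611, 610, 613, 615, 607, 588, 551, 533, 525, 520, 495, 482, 475, 468, 465, 463, 467, 465, 465, 466, 466, 466, 463, 462, 464, 465, 460, 463, 462, 466, 474, 471, 453, 419, 397, 379, 356, 346, 344]
[608, 600, 573, 513, 471, 461, 467, 461, 464, 465, 465, 464, 461, 462, 464, 465, 462, 462, 464, 461, 462, 465, 462, 462, 461, 460, 463, 466, 463, 460, 464, 463, 464, 464, 453, 418, 381, 383, 375, 355]
[473, 466, 465, 466, 468, 468, 467, 466, 465, 466, 462, 465, 463, 466, 466, 463, 465, 467, 467, 463, 464, 464, 463, 461, 465, 463, 465, 465, 466, 463, 466, 461, 464, 467, 463, 462, 442, 397, 382, 359]
```

View pics/c7.png

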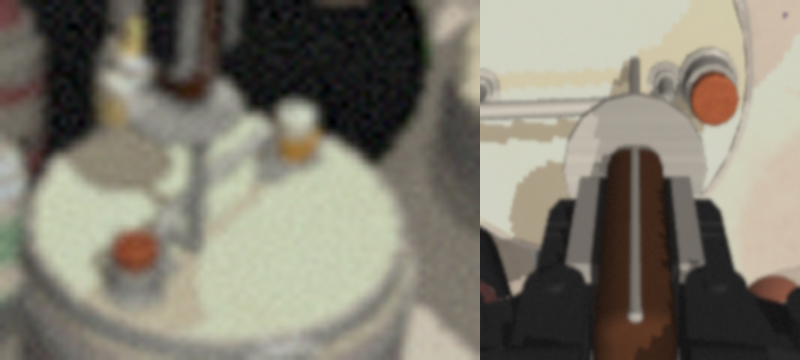

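```bash
python3 - <<'E'
from h import *
c=cam("wrist");o=st()
e=np.array([np.cos(Y),np.sin(Y)]);f=np.array([-np.sin(Y),np.cos(Y)])
g=c["pixels"].astype(int).sum(2)
for u in (246,260,275): print(u,g[240:268,u].tolist())
for u,v in((246,253.5),(260,253.5),(280,253.5)):
    p=ray(c,u,v,.147)[:2]-o["ee_pos"][:2];print("bar rel tool",p@e,p@f)
p=ray(c,230+(714-480)*.5625,249,.1475)[:2]-o["ee_pos"][:2];print("red rel",p@e,p@f)
E
```

```text
t 11.6 tcp [0.4821 0.2178 0.2165] psi 0.2989 zax [ 0.  0. -1.] F [ 0.66 -0.81 -0.68] M [0.047 0.045 0.045] gap 0.181 q [ 0.73  0.23 -0.25 -0.   -1.09 -2.  ]
246 [578, 578, 578, 592, 596, 601, 609, 609, 612, 586, 501, 460, 498, 547, 582, 589, 567, 518, 465, 505, 576, 601, 582, 514, 477, 463, 465, 463]
260 [576, 579, 586, 598, 611, 614, 612, 613, 610, 574, 488, 476, 522, 563, 588, 584, 548, 486, 469, 551, 582, 523, 478, 470, 465, 468, 466, 466]
275 [577, 579, 579, 587, 603, 610, 614, 609, 588, 512, 463, 495, 547, 579, 592, 568, 522, 470, 465, 471, 470, 469, 465, 467, 469, 468, 468, 480]
bar rel tool 0.0005616698830058641 -0.04765237573587295
bar rel tool 0.0005778765641956407 -0.038280606899790265
bar rel tool 0.0006010310654886844 -0.024891151582413385
red rel -0.002717536533951574 0.029566451296052124
```

>>> {"method": "arm_command", "body": {"translation": [[0,0,-0.4],[0,0,-0.8],[0,0,-1.0],[0,0,-1.1],[0,0,-1.2],[0,0,-1.2],[0,0,-1.2]], "rot": [[0,0,0],[0,0,0],[0,0,0],[0,0,0],[0,0,0],[0,0,0],[0,0,0]], "jaw": [1,1,1,1,1,1,1]}}

```text
time: 12.48
ee_pos: [0.4818, 0.2176, 0.2279]
eef_rot: [0.467, -3.105, 0.001]
ft_force: [1.1, -1.0, -5.6]
finger_gap: 0.176
gripper_force: 77.9
```

```bash
python3 - <<'E'
from h import *
o=st();force(4)
E
```

```text
t 12.475 tcp [0.4818 0.2176 0.2279] psi 0.2988 zax [-0.001 -0.001 -1.   ] F [ 1.09 -1.01 -5.57] M [-0.105 -0.063  0.039] gap 0.176 q [ 0.73  0.22 -0.23 -0.   -1.12 -2.  ]
Favg [ 0.389 -0.647 -5.572 -0.171 -0.034  0.011] sd [0.49 0.45 0.58 0.02 0.03 0.02]
```

>>> {"method": "arm_command", "body": {"translation": [[0,0,-0.1],[0,0,-0.1],[0,0,-0.1]], "rot": [[0,0,0],[0,0,0],[0,0,0]], "jaw": [1,1,1]}}

```text
time: 13.05
ee_pos: [0.4822, 0.2178, 0.2295]
eef_rot: [-0.468, 3.107, 0.0]
ft_force: [0.5, -0.6, -5.4]
finger_gap: 0.175
gripper_force: 77.9
```

```bash
python3 - <<'E'
from h import *
o=st();force(10)
E
```

```text
t 13.05 tcp [0.4822 0.2178 0.2295] psi 0.2988 zax [ 0.  0. -1.] F [ 0.54 -0.63 -5.37] M [-0.178 -0.085  0.002] gap 0.175 q [ 0.73  0.22 -0.23 -0.   -1.12 -2.  ]
Favg [ 0.402 -0.534 -5.677 -0.161 -0.072 -0.012] sd [0.56 0.46 0.53 0.03 0.03 0.01]
```

>>> {"method": "arm_command", "body": {"translation": [[0,0,0.4],[0,0,0.9],[0,0,1.3],[0,-1.5,1.3],[0,-3,1.3],[0,-4.2,1.3],[0,-5,1.3],[0,-5,1.3],[0,-5,1.3],[0,-5,1.3]], "rot": [[0,0,0],[0,0,0],[0,0,0],[0,0,0],[0,0,0],[0,0,0],[0,0,0],[0,0,0],[0,0,0],[0,0,0]], "jaw": [1,1,1,1,1,1,1,1,1,1]}}

```text
time: 14.8
ee_pos: [0.4968, 0.1704, 0.2165]
eef_rot: [-0.468, 3.106, 0.0]
ft_force: [0.2, -0.3, -1.8]
finger_gap: 0.177
gripper_force: 78.5
```

```bash
python3 - <<'E'
from h import *
force(10);c=cam("wrist");o=st()
e=np.array([np.cos(Y),np.sin(Y)]);f=np.array([-np.sin(Y),np.cos(Y)])
g=c["pixels"].astype(int).sum(2)
for u in (355,370,385): print(u,g[240:268,u].tolist())
for u,v in((355,254),(385,254)):
    p=ray(c,u,v,.147)[:2]-o["ee_pos"][:2];print("bar rel tool",p@e,p@f)
E
```

```text
Favg [-1.470e-01 -2.200e-02 -1.305e+00  1.400e-02 -1.000e-03  7.000e-03] sd [0.43 0.42 0.49 0.03 0.04 0.02]
t 15.35 tcp [0.4969 0.1701 0.2165] psi 0.2988 zax [ 0.  0. -1.] F [-0.17  1.08 -1.56] M [ 0.026 -0.024  0.028] gap 0.179 q [ 0.64  0.23 -0.26  0.   -1.09 -1.91]
355 [612, 612, 612, 612, 613, 613, 612, 611, 593, 516, 460, 485, 535, 576, 574, 549, 496, 446, 475, 564, 547, 509, 495, 494, 499, 495, 494, 488]
370 [612, 613, 613, 612, 612, 610, 610, 610, 591, 506, 468, 505, 559, 588, 567, 525, 470, 426, 453, 490, 495, 495, 496, 500, 500, 500, 499, 529]
385 [609, 608, 608, 614, 616, 626, 631, 617, 557, 479, 478, 532, 582, 591, 555, 507, 440, 405, 457, 492, 496, 499, 497, 503, 501, 532, 607, 641]
bar rel tool 0.0009980148365500224 0.025380182360505436
bar rel tool 0.001032398296965152 0.04547879233764448
```

>>> {"method": "arm_command", "body": {"translation": [[0,0,-0.4],[0,0,-0.8],[0,0,-1.0],[0,0,-1.1],[0,0,-1.2],[0,0,-1.25],[0,0,-1.25],[0,0,-1.25]], "rot": [[0,0,0],[0,0,0],[0,0,0],[0,0,0],[0,0,0],[0,0,0],[0,0,0],[0,0,0]], "jaw": [1,1,1,1,1,1,1,1]}}

```text
time: 16.35
ee_pos: [0.4967, 0.1701, 0.2287]
eef_rot: [0.467, -3.106, -0.0]
ft_force: [-0.4, 0.2, -5.2]
finger_gap: 0.177
gripper_force: 78.0
```

```bash
python3 - <<'E'
from h import *
o=st();F=force(12);F1=4.33;F2=-1.305-F[2];h=.0255
# F1(72+h1)=W(72+d), F2(72-h2)=W(72-d)
a=F1*(.072+.0258);b=F2*(.072+.0242);W=(a+b)/.144;print("F2",F2,"W",W,"d mm",(a-b)/2/W*1000)
E
```

```text
t 16.35 tcp [0.4967 0.1701 0.2287] psi 0.2988 zax [-0.001 -0.    -1.   ] F [-0.43  0.21 -5.23] M [0.219 0.088 0.004] gap 0.177 q [ 0.64  0.22 -0.24 -0.   -1.12 -1.91]
Favg [-0.112  0.41  -5.411  0.249  0.081 -0.01 ] sd [0.46 0.53 0.49 0.04 0.03 0.02]
F2 4.1060225659160645 W 5.683842853063371 d mm 2.504874773545849
```

>>> {"method": "arm_command", "body": {"translation": [[0,0,0.4],[0,0,0.7],[0,1,0.8],[0,2.2,0.8],[0,2.65,0.8],[0,2.65,0.8],[0,2.65,0.4],[0,2.65,0.1],[0,2.65,-0.1],[0,2.65,-0.2]], "rot": [[0,0,0],[0,0,0],[0,0,0],[0,0,0],[0,0,0],[0,0,0],[0,0,0],[0,0,0],[0,0,0],[0,0,0]], "jaw": [1,1,1,1,1,1,1,1,1,1]}}

```text
time: 18.2
ee_pos: [0.4885, 0.195, 0.2301]
eef_rot: [0.466, -3.105, 0.001]
ft_force: [-0.2, -0.2, -7.5]
finger_gap: 0.174
gripper_force: 77.9
```

>>> {"method": "arm_command", "body": {"translation": [[0,0,-0.1],[0,0,-0.2],[0,0,-0.3],[0,0,-0.4],[0,0,-0.4],[0,0,-0.4]], "rot": [[0,0,0],[0,0,0],[0,0,0],[0,0,0],[0,0,0],[0,0,0]], "jaw": [1,1,1,1,1,1]}}

```text
time: 18.95
ee_pos: [0.489, 0.1954, 0.2349]
eef_rot: [0.468, -3.107, -0.0]
ft_force: [0.0, 0.5, -6.4]
finger_gap: 0.179
gripper_force: 77.9
```

```bash
cat >> h.py <<'E'
def tilt(c,zoff):
    "find red stopper top and bar slope in wrist image"
    hsv=cv2.cvtColor(c["pixels"],cv2.COLOR_RGB2HSV)
    m=(((hsv[...,0]<12)|(hsv[...,0]>170))&(hsv[...,1]>130)).astype(np.uint8);m[:150]=0;m[300:]=0;m[:,:330]=0;m[:,430:]=0
    n,l,s,cc=cv2.connectedComponentsWithStats(m);k=1+np.argmax(s[1:,4]);return cc[k],s[k]
E
python3 - <<'E'
from h import *
o=st();force(6);c=cam("wrist");s=cam("scene")
print(tilt(c,0))
p=proj(s,o["ee_pos"]-[0,0,.095]).astype(int);b=s["pixels"][p[1]-40:p[1]+40,p[0]-45:p[0]+45,::-1]
w=c["pixels"][190:310,220:420,::-1]
cv2.imwrite("pics/c8.png",np.hstack([cv2.resize(b,(400,356),interpolation=cv2.INTER_CUBIC),cv2.resize(w,(400,356))[:, :]]))
np.savez("w8.npz",**c);np.savez("s8.npz",**s)
E
```

```text
t 18.95 tcp [0.489  0.1954 0.2349] psi 0.2988 zax [-0. -0. -1.] F [ 0.03  0.49 -6.36] M [-0.022  0.019  0.063] gap 0.179 q [ 0.69  0.21 -0.23 -0.   -1.13 -1.96]
Favg [ 3.900e-01 -7.060e-01 -6.926e+00  3.100e-02  4.000e-03 -1.400e-02] sd [0.5  0.22 0.42 0.04 0.02 0.04]
(array([391.08791209, 242.53186813]), array([380, 231,  24,  24, 455], dtype=int32))
```

View pics/c8.png

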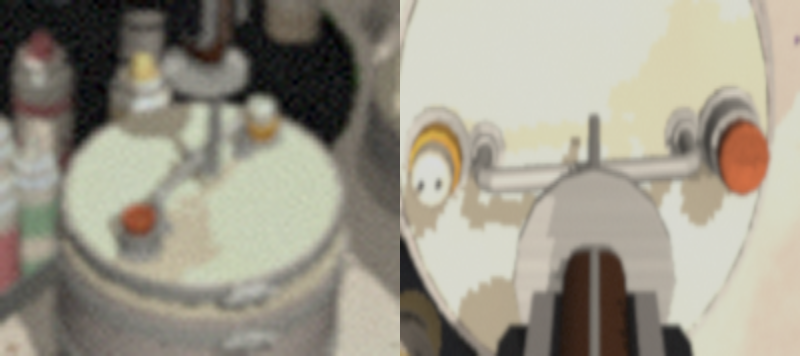

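```bash
cat >> h.py <<'E'
from scipy.optimize import least_squares
def blob(c,win,lo,hi,smin,vmin=60):
    hsv=cv2.cvtColor(c["pixels"],cv2.COLOR_RGB2HSV).astype(int);h=(hsv[...,0]-lo)%180
    m=((h<=(hi-lo)%180)&(hsv[...,1]>smin)&(hsv[...,2]>vmin)).astype(np.uint8);k=np.zeros_like(m);a,b,x,y=win;k[b:y,a:x]=1;m*=k
    n,l,s,cc=cv2.connectedComponentsWithStats(m)
    if n<2: return None
    k=1+np.argmax(s[1:,4]);return cc[k],s[k,4]
E
python3 - <<'E'
from h import *
for n in "5","8":
    w=dict(np.load(f"w{n}.npz"));s=dict(np.load(f"s{n}.npz"))
    ww=(220,180,420,320);
    print(n,"w red",blob(w,(340,180,420,320),170,12,130),"w or",blob(w,(225,200,275,310),13,28,90),"s red",blob(s,(290,235,345,280),170,12,120),"s or",blob(s,(340,215,385,260),10,30,80))
    cv2.imwrite(f"pics/z{n}.png",s["pixels"][215:285,290:390,::-1])
E
```

```text
5 w red (array([376.74907749, 285.64206642]), np.int32(271)) w or (array([259.63571429, 279.77142857]), np.int32(140)) s red (array([319.15625, 255.375  ]), np.int32(32)) s or (array([346.48, 238.  ]), np.int32(25))
8 w red (array([391.08791209, 242.53186813]), np.int32(455)) w or (array([239.875, 238.88 ]), np.int32(200)) s red (array([318.68965517, 253.89655172]), np.int32(29)) s or (array([346.69565217, 234.08695652]), np.int32(23))
```

The probe side rose more (about 0.06 rad, vent end low), so I lower it and shift the hook 3.5 mm towards the vent.

>>> {"method": "arm_command", "body": {"translation": [[0,0,0.3],[0,0,0.6],[0,0,0.9],[0,0,1.1],[0,0.35,1.1],[0,0.35,1.1],[0,0.35,0.8],[0,0.35,0.6],[0,0.35,0.4],[0,0.35,0.2]], "rot": [[0,0,0],[0,0,0],[0,0,0],[0,0,0],[0,0,0],[0,0,0],[0,0,0],[0,0,0],[0,0,0],[0,0,0]], "jaw": [1,1,1,1,1,1,1,1,1,1]}}

```text
time: 20.6
ee_pos: [0.4876, 0.1985, 0.2323]
eef_rot: [0.467, -3.105, 0.001]
ft_force: [0.5, 0.0, -7.2]
finger_gap: 0.18
gripper_force: 78.1
```

>>> {"method": "arm_command", "body": {"translation": [[0,0,-0.2],[0,0,-0.35],[0,0,-0.45],[0,0,-0.45],[0,0,-0.45],[0,0,-0.45]], "rot": [[0,0,0],[0,0,0],[0,0,0],[0,0,0],[0,0,0],[0,0,0]], "jaw": [1,1,1,1,1,1]}}

```text
time: 21.35
ee_pos: [0.488, 0.1987, 0.2374]
eef_rot: [0.468, -3.106, 0.0]
ft_force: [-0.4, 0.1, -7.2]
finger_gap: 0.178
gripper_force: 78.1
```

```bash
cat >> h.py <<'E'
def look(n):
    o=st();w=cam("wrist");s=cam("scene");np.savez(f"w{n}.npz",**w);np.savez(f"s{n}.npz",**s)
    print(n,"w red",blob(w,(340,180,420,320),170,12,130),"w or",blob(w,(220,200,275,310),13,28,90),"s red",blob(s,(290,225,345,280),170,12,120),"s or",blob(s,(340,205,385,260),10,30,80))
E
python3 - <<'E'
from h import *
force(5);look("9");look("9b")
E
```

```text
Favg [ 0.087 -0.476 -6.439 -0.027  0.01  -0.015] sd [0.46 0.33 0.32 0.03 0.03 0.03]
t 21.6 tcp [0.488  0.1987 0.2374] psi 0.2987 zax [-0. -0. -1.] F [ 0.5  -0.67 -6.76] M [ 0.03   0.026 -0.056] gap 0.179 q [ 0.69  0.21 -0.22 -0.   -1.14 -1.97]
9 w red (array([388.60851927, 247.04665314]), np.int32(493)) w or (array([242.88073394, 235.5412844 ]), np.int32(218)) s red (array([319., 250.]), np.int32(29)) s or (array([346.47826087, 236.91304348]), np.int32(23))
t 21.7 tcp [0.488  0.1987 0.2374] psi 0.2988 zax [-0. -0. -1.] F [-0.65  0.65 -6.88] M [0.024 0.084 0.016] gap 0.173 q [ 0.69  0.21 -0.22  0.   -1.14 -1.97]
9b w red (array([388.52147239, 246.80777096]), np.int32(489)) w or (array([242.83886256, 235.69668246]), np.int32(211)) s red (array([319.09677419, 250.12903226]), np.int32(31)) s or (array([346.43478261, 237.04347826]), np.int32(23))
```

>>> {"method": "arm_command", "body": {"translation": [[0,0,0.3],[0,0,0.6],[0,0,0.9],[0,0,1.1],[0,0,1.4],[0,0,1.4]], "rot": [[0,0,0],[0,0,0],[0,0,0],[0,0,0],[0,0,0],[0,0,0]], "jaw": [1,1,1,1,1,1]}}

```text
time: 22.55
ee_pos: [0.4886, 0.199, 0.2242]
eef_rot: [-0.468, 3.105, 0.001]
ft_force: [0.3, 0.7, -1.2]
finger_gap: 0.178
gripper_force: 78.5
```

```bash
cat >> h.py <<'E'
# joint fit of lid pose (x,y,z,yaw,roll) from red top & orange collar in wrist+scene; orange point offset free via calib
PR=np.array([0,.0555,.0375]);
def fit(n,PO=np.array([0,-.0555,.030]),b=np.zeros(8),fixed_rest=False):
    w=dict(np.load(f"w{n}.npz"));s=dict(np.load(f"s{n}.npz"))
    m=np.r_[blob(w,(330,180,425,320),170,12,130)[0],blob(w,(215,200,280,310),13,28,90)[0],blob(s,(290,225,345,280),170,12,120)[0],blob(s,(340,205,385,260),10,30,80)[0]]
    def f(q):
        M=R.from_euler("ZX",[q[3],0 if fixed_rest else q[4]]).as_matrix();z=.110 if fixed_rest else q[2]
        P=[M@p+np.array([q[0],q[1],z]) for p in(PR,PO)]
        return np.r_[proj(w,P[0]),proj(w,P[1]),proj(s,P[0]),proj(s,P[1])]+b-m
    q=least_squares(f,[.489,.193,.112,.3,0]).x;return q,f(q)
E
python3 - <<'E'
from h import *
look("10")
q,e=fit("10",fixed_rest=True);print("rest10",q.round(4),e.round(2))
for n in("5","8","9","10"): 
    k,e2=fit(n,b=-e);print(n,k.round(4),e2.round(2))
E
```

```text
t 22.55 tcp [0.4886 0.199  0.2242] psi 0.2991 zax [ 0.002  0.001 -1.   ] F [ 0.3   0.73 -1.23] M [0.008 0.002 0.025] gap 0.178 q [ 0.69  0.22 -0.24  0.   -1.1  -1.97]
10 w red (array([388.26348548, 244.36514523]), np.int32(482)) w or (array([237.26146789, 237.79357798]), np.int32(218)) s red (array([319.15625, 255.375  ]), np.int32(32)) s or (array([346.625, 238.   ]), np.int32(24))
rest10 [0.4859 0.1945 0.112  0.2785 0.    ] [ 4.62  0.37 -3.82  0.31  0.28 -1.18  1.75 -3.01]
5 [ 0.4839  0.1932  0.1123  0.267  -0.0143] [-1.02  0.06  1.62  0.26  0.61 -0.26  1.25 -0.62]
8 [ 0.4865  0.1914  0.1189  0.2704 -0.0761] [-0.39  0.08  0.72  0.07  0.6  -0.24  0.68 -0.5 ]
9 [0.4854 0.1988 0.1191 0.2802 0.1057] [ 0.13  0.05 -0.23 -0.07  0.11  0.11 -0.4   0.17]
10 [0.4859 0.1945 0.11   0.2785 0.    ] [-0. -0.  0. -0. -0.  0. -0.  0.]
```

>>> {"method": "arm_command", "body": {"translation": [[0,-0.17,0],[0,-0.17,0],[0,-0.17,-0.2],[0,-0.17,-0.3],[0,-0.17,-0.4],[0,-0.17,-0.5],[0,-0.17,-0.6],[0,-0.17,-0.7],[0,-0.17,-0.8],[0,-0.17,-0.9]], "rot": [[0,0,0],[0,0,0],[0,0,0],[0,0,0],[0,0,0],[0,0,0],[0,0,0],[0,0,0],[0,0,0],[0,0,0]], "jaw": [1,1,1,1,1,1,1,1,1,1]}}

```text
time: 23.9
ee_pos: [0.4884, 0.1971, 0.2324]
eef_rot: [0.467, -3.106, 0.0]
ft_force: [0.2, -0.1, -5.7]
finger_gap: 0.176
gripper_force: 78.2
```

```bash
python3 - <<'E'
from h import *
look("11")
q,e=fit("10",fixed_rest=True)
for n in("11",): 
    k,e2=fit(n,b=-e);print(n,k.round(4),e2.round(2))
E
```

```text
t 23.9 tcp [0.4884 0.1971 0.2324] psi 0.2987 zax [-0. -0. -1.] F [ 0.18 -0.1  -5.66] M [ 0.01  -0.007 -0.009] gap 0.176 q [ 0.69  0.22 -0.23 -0.   -1.12 -1.96]
11 w red (array([389.90756303, 243.63445378]), np.int32(476)) w or (array([240.73300971, 237.58737864]), np.int32(206)) s red (array([319.15625, 253.375  ]), np.int32(32)) s or (array([346.66666667, 236.29166667]), np.int32(24))
11 [0.4857 0.1945 0.1154 0.2821 0.004 ] [-0.01  0.07  0.06  0.02  0.22  0.11  0.1  -0.03]
```

Level now (0.004 rad). I lift a little further and check again.

>>> {"method": "arm_command", "body": {"translation": [[0,0,-0.1],[0,0,-0.2],[0,0,-0.3],[0,0,-0.4],[0,0,-0.5],[0,0,-0.6],[0,0,-0.6],[0,0,-0.6],[0,0,-0.6]], "rot": [[0,0,0],[0,0,0],[0,0,0],[0,0,0],[0,0,0],[0,0,0],[0,0,0],[0,0,0],[0,0,0]], "jaw": [1,1,1,1,1,1,1,1,1]}}

```text
time: 25.12
ee_pos: [0.4885, 0.1971, 0.2384]
eef_rot: [0.468, -3.107, 0.0]
ft_force: [-0.8, -0.0, -7.8]
finger_gap: 0.174
gripper_force: 78.2
```

```bash
python3 - <<'E'
from h import *
look("12");force(4);look("13")
q,e=fit("10",fixed_rest=True)
for n in("12","13"): 
    k,e2=fit(n,b=-e);print(n,k.round(4),e2.round(2))
E
```

```text
t 25.125 tcp [0.4885 0.1971 0.2384] psi 0.2988 zax [-0. -0. -1.] F [-0.78 -0.03 -7.8 ] M [0.04  0.057 0.055] gap 0.174 q [ 0.69  0.21 -0.22 -0.   -1.14 -1.96]
12 w red (array([389.91578947, 243.61052632]), np.int32(475)) w or (array([240.7044335 , 237.44827586]), np.int32(203)) s red (array([319.29411765, 251.5       ]), np.int32(34)) s or (array([346.66666667, 234.29166667]), np.int32(24))
Favg [ 0.185 -0.128 -6.461 -0.021  0.01   0.01 ] sd [0.42 0.45 0.56 0.02 0.02 0.03]
t 25.425 tcp [0.4885 0.1971 0.2384] psi 0.2988 zax [-0. -0. -1.] F [ 0.07  0.54 -5.95] M [-0.043  0.031  0.065] gap 0.18 q [ 0.69  0.21 -0.22 -0.   -1.14 -1.96]
13 w red (array([389.91806723, 243.64915966]), np.int32(476)) w or (array([240.49760766, 237.37799043]), np.int32(209)) s red (array([319.21212121, 251.45454545]), np.int32(33)) s or (array([346.64, 234.24]), np.int32(25))
12 [0.4858 0.1945 0.1212 0.2808 0.0008] [-0.06  0.02  0.12  0.05  0.08 -0.01  0.24 -0.06]
13 [ 0.4858  0.1944  0.1214  0.2793 -0.0013] [-0.08  0.03  0.18  0.06  0.15  0.01  0.31 -0.09]
```

>>> {"method": "arm_command", "body": {"translation": [[0,0,-0.2],[0,0,-0.6],[0,0,-1.2],[0,0,-1.8],[0,0,-2.4],[0,0,-2.8],[0,0,-3.0],[0,0,-3.0],[0,0,-3.0],[0,0,-3.0]], "rot": [[0,0,0],[0,0,0],[0,0,0],[0,0,0],[0,0,0],[0,0,0],[0,0,0],[0,0,0],[0,0,0],[0,0,0]], "jaw": [1,1,1,1,1,1,1,1,1,1]}}

```text
time: 26.78
ee_pos: [0.4885, 0.197, 0.2682]
eef_rot: [0.468, -3.106, 0.0]
ft_force: [-0.3, 0.2, -7.3]
finger_gap: 0.175
gripper_force: 78.2
```

```bash
python3 - <<'E'
from h import *
look("14");q,e=fit("10",fixed_rest=True);k,e2=fit("14",b=-e);print(k.round(4),e2.round(2))
c=cam("top")
for n,x,y,z in [("yel",438,155,.12),("red",398,105,.12),("big1",458,45,.2),("big2",522,65,.2),("purplebase",458,95,.05),("tray near",325,190,.06),("jar",690,65,.07)]:
    print(n,ray(c,150+x/2.4,150+y/2.4,z).round(3))
# ring: circle fit in top image from inner/outer rim box
for z in(.045,): print(ray(c,421,240.5,z))
plan(([.5275,-.05,.27],.3))
E
```

```text
t 26.775 tcp [0.4885 0.197  0.2682] psi 0.2988 zax [-0. -0. -1.] F [-0.31  0.2  -7.27] M [ 0.018 -0.01  -0.02 ] gap 0.175 q [ 0.69  0.19 -0.17 -0.   -1.21 -1.96]
14 w red (array([389.89765458, 243.75053305]), np.int32(469)) w or (array([240.78095238, 237.22380952]), np.int32(210)) s red (array([319.5       , 240.85714286]), np.int32(28)) s or (array([347.62962963, 224.11111111]), np.int32(27))
[ 4.857e-01  1.944e-01  1.509e-01  2.775e-01 -2.000e-04] [-0.03  0.06  0.09  0.02  0.2   0.07  0.12 -0.06]
yel [0.622 0.129 0.12 ]
red [0.678 0.165 0.12 ]
big1 [0.71  0.102 0.2  ]
big2 [0.685 0.042 0.2  ]
purplebase [0.703 0.098 0.05 ]
tray near [0.609 0.249 0.06 ]
jar [ 0.708 -0.152  0.07 ]
[ 0.55162543 -0.09337955  0.045     ]
cm [3.55, -24.76, -0.16] rot [-0.0, -0.0, -0.001]
```

>>> {"method": "arm_command", "body": {"translation": [[0.1,-0.4,0],[0.3,-1.2,0],[0.6,-2.6,0],[0.9,-4.2,0],[1.2,-6,0],[1.4,-7.6,0],[1.5,-8.8,0],[1.5,-9.6,0],[1.5,-10,0],[1.5,-10,0]], "rot": [[0,0,0],[0,0,0],[0,0,0],[0,0,0],[0,0,0],[0,0,0],[0,0,0],[0,0,0],[0,0,0],[0,0,0]], "jaw": [1,1,1,1,1,1,1,1,1,1]}}

```text
time: 28.18
ee_pos: [0.5038, 0.0971, 0.2684]
eef_rot: [0.467, -3.107, -0.0]
ft_force: [-0.4, 0.2, -6.5]
finger_gap: 0.179
gripper_force: 78.2
```

```bash
python3 - <<'E'
from h import *
st();c=cam("wrist");np.savez("w15.npz",**c);t=cam("top");np.savez("t15.npz",**t)
for n,k in (("wrist",c),("top",t)): print(n,[(np.round(d["box"],1).tolist(),round(d["conf"],2)) for d in spotter.find_in("spare_ring",n)[:2]],blob(c,(330,180,425,320),170,12,130)[0],blob(c,(215,200,280,310),13,28,90)[0])
a=c["pixels"][100:420,0:320,::-1];b=t["pixels"][190:290,370:470,::-1]
cv2.imwrite("pics/c15.png",np.hstack([cv2.resize(a,(400,400),interpolation=cv2.INTER_CUBIC),cv2.resize(b,(400,400),interpolation=cv2.INTER_CUBIC)]))
E
```

```text
t 28.175 tcp [0.5038 0.0971 0.2684] psi 0.2986 zax [-0.  0. -1.] F [-0.39  0.22 -6.53] M [0.005 0.029 0.018] gap 0.179 q [ 0.51  0.17 -0.2  -0.   -1.2  -1.78]
wrist [([143.4, 191.3, 150.8, 146.3], 0.56)] [389.63559322 243.53601695] [239.61428571 237.44285714]
top [([419.8, 240.2, 64.1, 62.8], 0.56)] [389.63559322 243.53601695] [239.61428571 237.44285714]
```

View pics/c15.png

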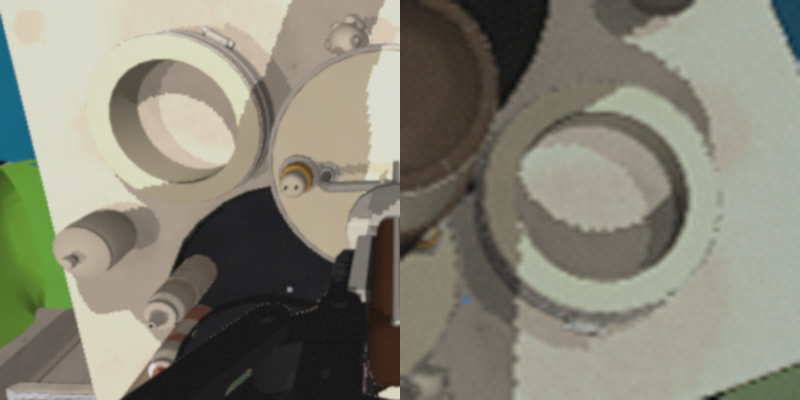

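```bash
python3 - <<'E'
from h import *
from scipy.optimize import minimize
from scipy.ndimage import map_coordinates
th=np.linspace(0,2*np.pi,240,endpoint=False)
def score(c,sg):
    g=cv2.GaussianBlur(cv2.cvtColor(c["pixels"],cv2.COLOR_RGB2GRAY),(0,0),sg).astype(float);G=np.minimum(np.hypot(cv2.Sobel(g,6,1,0),cv2.Sobel(g,6,0,1)),60)
    def f(q):
        s=0
        for rr in(.0555,.077):
            P=np.c_[q[0]+rr*np.cos(th),q[1]+rr*np.sin(th),np.full(240,.045)]
            d=(P-c["xyz"])@c["rotation"];uv=[c["fy"]*d[:,1]/d[:,2]+c["cy"],c["fx"]*d[:,0]/d[:,2]+c["cx"]];s+=map_coordinates(G,uv,order=1).mean()
        return -s
    return f
for n in("w15","t15","w1"):
    f=score(dict(np.load(n+".npz")),1.2)
    xs=np.arange(.535,.572,.001);ys=np.arange(-.112,-.075,.001)
    A=np.array([[f((x,y)) for y in ys] for x in xs]);i=np.unravel_index(A.argmin(),A.shape)
    m=minimize(f,(xs[i[0]],ys[i[1]]),method="Nelder-Mead",options=dict(initial_simplex=[[xs[i[0]],ys[i[1]]],[xs[i[0]]+.001,ys[i[1]]],[xs[i[0]],ys[i[1]]+.001]]));print(n,m.x.round(4),m.fun.round(1),np.median(A).round(1))
q,e=fit("10",fixed_rest=True);np.savez("s15.npz",**cam("scene"))
o=st();w14=dict(np.load("w14.npz"))
# lid centre relative to tcp from wrist (rest fit calibrates)
for nm,m in(("red",(389.64,243.54)),):
    c=dict(np.load("w15.npz"));a=ray(c,389.64,243.54,.1885);b=ray(c,239.61,237.44,.181);print("mid",(a+b)/2,"yaw",np.arctan2(-(a-b)[0],(a-b)[1]),np.linalg.norm(a-b))
E
```

```text
w15 [ 0.5606 -0.0899] -85.7 -36.3
t15 [ 0.5558 -0.0948] -95.7 -67.3
w1 [ 0.5603 -0.0889] -78.8 -39.6
t 28.425 tcp [0.5036 0.0975 0.2684] psi 0.2994 zax [-0.  0. -1.] F [ 1.1  -0.69 -6.47] M [-0.04  -0.021 -0.007] gap 0.174 q [ 0.51  0.17 -0.2  -0.   -1.2  -1.78]
mid [0.50099259 0.09370707 0.18475   ] yaw 0.2799367852781762 0.10606376730071654
```

```bash
python3 - <<'E'
from h import *
c=dict(np.load("w15.npz"));g=c["pixels"].astype(int).sum(2);o=r.get_obs()["ee_pos"]
e=np.array([np.cos(Y),np.sin(Y)]);f=np.array([-np.sin(Y),np.cos(Y)])
for u in (262,270,278,350,358,365): print(u,g[236:262,u].tolist())
for u,v in((265,247.5),(360,246)):
    p=ray(c,u,v,.188)[:2]-o[:2];print(p@e,p@f)
# lid rim circle rel tool, by gradient
from scipy.ndimage import map_coordinates
G=np.hypot(*[cv2.Sobel(cv2.GaussianBlur(cv2.cvtColor(c["pixels"],7),(0,0),1).astype(float),6,*d) for d in((1,0),(0,1))]);G=np.minimum(G,60)
th=np.linspace(0,2*np.pi,240,endpoint=False)
best=[]
for dx in np.arange(-.012,.0121,.001):
  for dy in np.arange(-.012,.0121,.001):
    q=o[:2]+dx*e+dy*f;P=np.c_[q[0]+.072*np.cos(th),q[1]+.072*np.sin(th),np.full(240,.1645)]
    d=(P-c["xyz"])@c["rotation"];u=c["fx"]*d[:,0]/d[:,2]+c["cx"];v=c["fy"]*d[:,1]/d[:,2]+c["cy"];k=v<262
    best.append((map_coordinates(G,[v[k],u[k]],order=1).mean(),dx,dy))
print(sorted(best)[-4:])
E
```

```text
262 [336, 265, 224, 214, 211, 206, 204, 205, 205, 236, 283, 317, 354, 381, 397, 390, 385, 421, 472, 492, 494, 496, 498, 494, 492, 495]
270 [332, 339, 342, 349, 391, 419, 430, 437, 435, 352, 309, 336, 379, 412, 419, 407, 395, 411, 464, 492, 492, 498, 495, 492, 494, 496]
278 [403, 404, 421, 466, 489, 494, 490, 480, 423, 339, 316, 347, 390, 416, 415, 402, 391, 424, 475, 493, 496, 499, 498, 495, 492, 495]
350 [597, 596, 603, 605, 603, 587, 516, 478, 506, 554, 580, 560, 519, 455, 410, 456, 485, 495, 499, 530, 602, 635, 640, 642, 635, 612]
358 [375, 364, 344, 312, 297, 312, 373, 449, 515, 570, 583, 556, 507, 451, 441, 539, 597, 584, 568, 554, 527, 511, 513, 517, 546, 565]
365 [422, 401, 383, 379, 398, 426, 474, 517, 541, 548, 522, 470, 415, 397, 408, 423, 459, 486, 498, 497, 497, 501, 498, 499, 498, 502]
0.0004042113149805785 -0.03684686989804171
-0.0005844358898122921 0.02957502144395495
[(np.float64(41.8756497583543), np.float64(0.0010000000000000113), np.float64(-0.0029999999999999923)), (np.float64(41.87576066079563), np.float64(0.0010000000000000113), np.float64(-0.003999999999999993)), (np.float64(46.62469413289517), np.float64(0.002000000000000012), np.float64(-0.004999999999999994)), (np.float64(46.863191533080354), np.float64(0.002000000000000012), np.float64(-0.003999999999999993))]
```

```bash
python3 - <<'E'
from h import *
plan(([.5586,-.0866,.2684],.2987),([.5586,-.0866,.178],.2987))
E
```

```text
cm [0.18, -19.21, 0.0] rot [0.0, 0.0, 0.001]
cm [0.18, -19.21, 9.04] rot [0.0, 0.0, 0.001]
```

>>> {"method": "arm_command", "body": {"translation": [[0,-0.5,0],[0,-1.5,0],[0,-3.2,0],[0.1,-5.4,0],[0.1,-7.8,0],[0.1,-10.2,0],[0.1,-12.6,0],[0.2,-14.8,0],[0.2,-16.6,0],[0.2,-17.9,0]], "rot": [[0,0,0],[0,0,0],[0,0,0],[0,0,0],[0,0,0],[0,0,0],[0,0,0],[0,0,0],[0,0,0],[0,0,0]], "jaw": [1,1,1,1,1,1,1,1,1,1]}}

```text
time: 29.68
ee_pos: [0.5547, -0.076, 0.2683]
eef_rot: [0.466, -3.107, 0.0]
ft_force: [-0.0, -0.2, -6.9]
finger_gap: 0.174
gripper_force: 78.3
```

>>> {"method": "arm_command", "body": {"translation": [[0,-0.8,0],[0,-1.2,0.3],[0,-1.3,1],[0,-1.3,2],[0,-1.3,3.2],[0,-1.3,4.6],[0,-1.3,6],[0,-1.3,7.2],[0,-1.3,8],[0,-1.3,8.4]], "rot": [[0,0,0],[0,0,0],[0,0,0],[0,0,0],[0,0,0],[0,0,0],[0,0,0],[0,0,0],[0,0,0],[0,0,0]], "jaw": [1,1,1,1,1,1,1,1,1,1]}}

```text
time: 30.92
ee_pos: [0.5582, -0.087, 0.1839]
eef_rot: [0.468, -3.106, 0.0]
ft_force: [0.4, -0.4, -6.3]
finger_gap: 0.173
gripper_force: 78.3
```

```bash
python3 - <<'E'
from h import *
o=st();c=cam("wrist");print(blob(c,(330,180,425,320),170,12,130)[0],blob(c,(215,200,280,310),13,28,90)[0])
plan(([.5586,-.0866,.175],.2987))
t=cam("top");s=cam("scene")
print([proj(c,[.5605+.0,-.0894,.0585]),])
p=proj(s,[.56,-.09,.06]).astype(int);a=s["pixels"][p[1]-50:p[1]+50,p[0]-50:p[0]+50,::-1];b=c["pixels"][120:320,200:440,::-1]
cv2.imwrite("pics/c16.png",np.hstack([cv2.resize(a,(380,380),interpolation=cv2.INTER_CUBIC),cv2.resize(b,(420,380))]))
E
```

```text
t 30.925 tcp [ 0.5582 -0.087   0.1839] psi 0.2988 zax [-0.001 -0.    -1.   ] F [ 0.44 -0.39 -6.27] M [0.011 0.016 0.001] gap 0.173 q [ 0.13  0.32 -0.21  0.   -1.04 -1.4 ]
[389.96631579 243.90315789] [240.93809524 237.25714286]
cm [-0.06, 0.02, 0.87] rot [0.0, -0.001, 0.0]
[array([313.42728753, 229.60808224])]
```

View pics/c16.png

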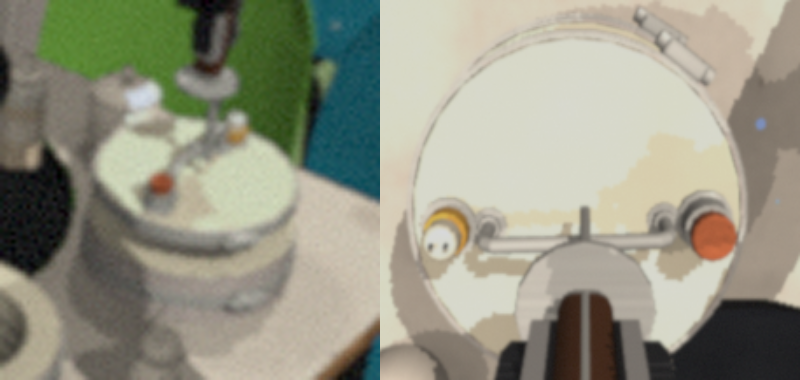

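>>> {"method": "arm_command", "body": {"translation": [[0,0,0.3],[0,0,0.7],[0,0,1.0],[0,0,1.2],[0,0,1.35],[0,0,1.5],[0,0,1.65],[0,0,1.75],[0,0,1.75]], "rot": [[0,0,0],[0,0,0],[0,0,0],[0,0,0],[0,0,0],[0,0,0],[0,0,0],[0,0,0],[0,0,0]], "jaw": [1,1,1,1,1,1,1,1,1]}}

```text
time: 32.2
ee_pos: [0.5582, -0.087, 0.1669]
eef_rot: [0.468, -3.106, -0.0]
ft_force: [0.5, 0.3, -7.5]
finger_gap: 0.179
gripper_force: 78.4
```

```bash
python3 - <<'E'
from h import *
o=st();force(4);c=cam("wrist");print(blob(c,(330,180,425,320),170,12,130)[0],blob(c,(215,200,280,310),13,28,90)[0])
E
```

```text
t 32.2 tcp [ 0.5582 -0.087   0.1669] psi 0.2988 zax [-0. -0. -1.] F [ 0.45  0.29 -7.51] M [-0.035  0.014  0.018] gap 0.179 q [ 0.13  0.34 -0.24 -0.   -1.   -1.4 ]
Favg [-0.215  0.011 -6.66   0.01  -0.013  0.009] sd [0.12 0.41 0.36 0.03 0.03 0.03]
[390.00842105 243.89052632] [240.89252336 237.22897196]
```

>>> {"method": "arm_command", "body": {"translation": [[0,0,0.1],[0,0,0.2],[0,0,0.3],[0,0,0.4],[0,0,0.5],[0,0,0.6],[0,0,0.7],[0,0,0.8],[0,0,0.8]], "rot": [[0,0,0],[0,0,0],[0,0,0],[0,0,0],[0,0,0],[0,0,0],[0,0,0],[0,0,0],[0,0,0]], "jaw": [1,1,1,1,1,1,1,1,1]}}

```text
time: 33.58
ee_pos: [0.5586, -0.087, 0.1593]
eef_rot: [-0.468, 3.106, -0.0]
ft_force: [-0.5, -0.6, -1.3]
finger_gap: 0.173
gripper_force: 78.9
```

```bash
cat >> h.py <<'E'
def lidz(c):
    "height of red/orange from spacing is weak; report bar-mid pixels"
    return blob(c,(330,180,425,330),170,12,130)[0],blob(c,(215,200,285,330),13,28,90)[0]
E
python3 - <<'E'
from h import *
o=st();force(4);c=cam("wrist");print(lidz(c));s=cam("scene")
print("s",blob(s,(380,180,460,260),170,12,120))
E
```

```text
t 33.575 tcp [ 0.5586 -0.087   0.1593] psi 0.2989 zax [ 0.001 -0.    -1.   ] F [-0.51 -0.6  -1.29] M [0.04  0.041 0.018] gap 0.173 q [ 0.13  0.35 -0.24  0.   -0.98 -1.4 ]
Favg [-0.06   0.175 -1.155  0.005  0.018 -0.022] sd [0.24 0.4  0.54 0.04 0.01 0.  ]
(array([391.05295316, 244.97759674]), array([239.89622642, 238.6745283 ]))
s (array([390.        , 224.78947368]), np.int32(19))
```

>>> {"method": "arm_command", "body": {"translation": [[0,0,0.3],[0,0,0.6],[0,0,0.75],[0,0,0.75],[0.3,0,0.75],[0.7,0,0.75],[1.3,0,0.75],[2.0,0,0.75],[2.7,0,0.75],[2.7,0,0.75]], "rot": [[0,0,0],[0,0,0],[0,0,0],[0,0,0],[0,0,0],[0,0,0],[0,0,0],[0,0,0],[0,0,0],[0,0,0]], "jaw": [1,1,1,1,1,1,1,1,1,1]}}

```text
time: 35.12
ee_pos: [0.5319, -0.0951, 0.1516]
eef_rot: [-0.467, 3.107, 0.0]
ft_force: [0.4, -0.2, -2.1]
finger_gap: 0.171
gripper_force: 78.9
```

```bash
python3 - <<'E'
from h import *
o=st();force(3);c=cam("wrist");g=c["pixels"].astype(int).sum(2)
e=np.array([np.cos(Y),np.sin(Y)])
for u,v in((260,285),(260,290)): print((ray(c,u,v,.082)[:2]-o["ee_pos"][:2])@e)
for u in (250,258): print(g[275:300,u].tolist())
s=cam("scene");print("s",blob(s,(380,180,460,260),170,12,120))
E
```

```text
t 35.125 tcp [ 0.5319 -0.0951  0.1516] psi 0.2986 zax [ 0.  0. -1.] F [ 0.44 -0.21 -2.1 ] M [-0.001  0.001 -0.041] gap 0.171 q [ 0.12  0.32 -0.31 -0.   -0.94 -1.4 ]
Favg [ 0.059  0.434 -1.13   0.024 -0.013  0.003] sd [0.1  0.26 0.6  0.02 0.01 0.02]
0.02485958379654132
0.028719007156547748
[396, 362, 335, 307, 296, 307, 329, 352, 370, 394, 417, 453, 465, 461, 466, 459, 449, 446, 446, 441, 439, 439, 440, 437, 438]
[464, 407, 345, 302, 288, 289, 299, 304, 302, 301, 311, 347, 387, 398, 354, 333, 329, 346, 383, 421, 439, 439, 440, 439, 438]
s (array([390.10526316, 224.57894737]), np.int32(19))
```

>>> {"method": "arm_command", "body": {"translation": [[0,0,-1],[0,0,-3],[0,0,-6],[0,0,-10],[0,0,-13],[2,2,-13],[2,2,-13],[2,2,-13]], "rot": [[0,0,0],[0,0,0],[0,0,0],[0,0,0],[0,0,0],[0,0,0],[0,0,0],[0,0,0]], "jaw": [1,1,1,1,1,1,1,1]}}

```text
time: 36.38
ee_pos: [0.5077, -0.0817, 0.2819]
eef_rot: [-0.468, 3.106, -0.0]
ft_force: [1.0, 0.6, -1.3]
finger_gap: 0.18
gripper_force: 79.2
```

```bash
python3 - <<'E'
from h import *
from scipy.ndimage import map_coordinates
o=st();c=cam("wrist");np.savez("w17.npz",**c)
G=np.minimum(np.hypot(*[cv2.Sobel(cv2.GaussianBlur(cv2.cvtColor(c["pixels"],7),(0,0),1).astype(float),6,*d) for d in((1,0),(0,1))]),60)
th=np.linspace(0,2*np.pi,240,endpoint=False)
for z,rr in((.0585,.072),(.045,.077)):
  B=[]
  for x in np.arange(.548,.573,.001):
    for y in np.arange(-.102,-.077,.001):
      P=np.c_[x+rr*np.cos(th),y+rr*np.sin(th),np.full(240,z)];d=(P-c["xyz"])@c["rotation"];u=c["fx"]*d[:,0]/d[:,2]+c["cx"];v=c["fy"]*d[:,1]/d[:,2]+c["cy"];k=v<270
      B.append((map_coordinates(G,[v[k],u[k]],order=1).mean().round(1),round(x,3),round(y,3)))
  print(z,sorted(B)[-3:])
# block target path
plan(([.50,.15,.285],.25),([.511,.43,.285],.1935))
E
```

```text
t 36.375 tcp [ 0.5077 -0.0817  0.2819] psi 0.2991 zax [ 0.001 -0.    -1.   ] F [ 1.03  0.57 -1.26] M [-0.01   0.03  -0.006] gap 0.18 q [ 0.16  0.16 -0.17  0.   -1.23 -1.43]
0.0585 [(np.float64(46.9), np.float64(0.559), np.float64(-0.092)), (np.float64(47.3), np.float64(0.558), np.float64(-0.089)), (np.float64(47.7), np.float64(0.559), np.float64(-0.089))]
0.045 [(np.float64(44.3), np.float64(0.566), np.float64(-0.089)), (np.float64(44.6), np.float64(0.566), np.float64(-0.09)), (np.float64(44.8), np.float64(0.565), np.float64(-0.09))]
cm [-6.08, 22.38, -0.34] rot [-0.0, 0.0, 0.049]
cm [-15.37, 48.82, -0.35] rot [-0.0, 0.0, 0.105]
```

>>> {"method": "arm_command", "body": {"translation": [[-2,4,-0.3],[-5,14,-0.3],[-6,22.4,-0.3],[-6,22.4,-0.3],[-9,32,-0.3],[-15.4,48.8,-0.3],[-15.4,48.8,-0.3],[-15.4,48.8,-0.3],[-15.4,48.8,-0.3],[-15.4,48.8,-0.3]], "rot": [[0,0,0],[0,0,0.03],[0,0,0.05],[0,0,0.05],[0,0,0.07],[0,0,0.105],[0,0,0.105],[0,0,0.105],[0,0,0.105],[0,0,0.105]], "jaw": [1,1,1,1,1,1,1,1,1,1]}}

```text
time: 37.67
ee_pos: [0.511, 0.4324, 0.282]
eef_rot: [0.307, -3.125, 0.003]
ft_force: [-0.6, -1.1, -1.6]
finger_gap: 0.179
gripper_force: 79.1
```

```bash
python3 - <<'E'
from h import *
st();plan(([.5106,.4295,.17],.1935),([.5106,.4295,.1],.1935))
E
```

```text
t 37.675 tcp [0.511  0.4324 0.282 ] psi 0.1959 zax [-0.002 -0.002 -1.   ] F [-0.65 -1.11 -1.63] M [-0.046  0.037  0.023] gap 0.179 q [ 0.94  0.44  0.22 -0.   -1.35 -2.32]
cm [0.07, -0.26, 11.2] rot [-0.002, -0.002, 0.002]
cm [0.05, -0.24, 18.2] rot [-0.002, -0.002, 0.002]
```

>>> {"method": "arm_command", "body": {"translation": [[0,0,3],[0,0,6],[0,0,9],[0,0,11],[0,0,11],[0,0,11],[0,0,11]], "rot": [[0,0,0],[0,0,0],[0,0,0],[0,0,0],[0,0,0],[0,0,0],[0,0,0]], "jaw": [1,1,1,1,1,1,1]}}

```text
time: 38.55
ee_pos: [0.5116, 0.4303, 0.176]
eef_rot: [-0.303, 3.125, 0.003]
ft_force: [-0.2, 0.2, -1.2]
finger_gap: 0.172
gripper_force: 79.1
```

```bash
python3 - <<'E'
from h import *
st();plan(([.5106,.4295,.1],.1935));c=cam("wrist")
p=c["pixels"][200:460,160:480,::-1];cv2.imwrite("pics/c18.png",cv2.resize(p,None,fx=2,fy=2))
E
```

```text
t 38.55 tcp [0.5116 0.4303 0.176 ] psi 0.1936 zax [ 0.002  0.002 -1.   ] F [-0.22  0.18 -1.16] M [ 0.054  0.015 -0.011] gap 0.172 q [ 0.94  0.5   0.04  0.   -1.12 -2.32]
cm [0.13, -0.07, 7.6] rot [0.002, 0.002, 0.0]
```

View pics/c18.png

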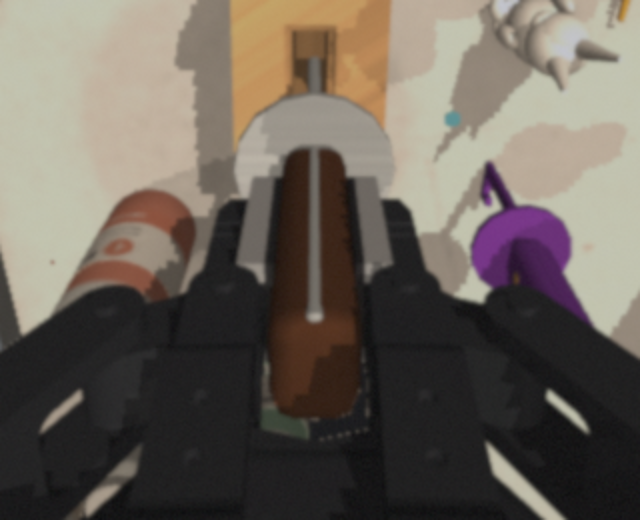

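The stem (crop 315,75) lines up with the pocket (293–336), so I lower it.

>>> {"method": "arm_command", "body": {"translation": [[0.1,-0.05,1],[0.1,-0.05,2],[0.1,-0.05,3.2],[0.1,-0.05,4.4],[0.1,-0.05,5.6],[0.1,-0.05,6.6],[0.1,-0.05,7.3],[0.1,-0.05,7.7],[0.1,-0.05,7.9],[0.1,-0.05,7.9]], "rot": [[0,0,0],[0,0,0],[0,0,0],[0,0,0],[0,0,0],[0,0,0],[0,0,0],[0,0,0],[0,0,0],[0,0,0]], "jaw": [1,1,1,1,1,1,1,1,1,1]}}

```text
time: 39.85
ee_pos: [0.5103, 0.4294, 0.0969]
eef_rot: [-0.304, 3.126, 0.001]
ft_force: [-2.1, -1.1, 4.5]
finger_gap: 0.176
gripper_force: 79.8
```

```bash
python3 - <<'E'
from h import *
st()
E
```

```text
t 39.85 tcp [0.5103 0.4294 0.0969] psi 0.1942 zax [ 0.001  0.001 -1.   ] F [-2.08 -1.07  4.54] M [-0.407  0.636  0.005] gap 0.176 q [ 0.94  0.57 -0.05  0.   -0.96 -2.32]
```

Guard is seated on the block (+4.5 N at z 0.097). Releasing and rising.

>>> {"method": "arm_command", "body": {"translation": [[0,0,0],[0,0,0],[0,0,0],[0,0,0],[0,0,0],[0,0,-4],[0,0,-9],[0,0,-14],[0,0,-18],[0,0,-18]], "rot": [[0,0,0],[0,0,0],[0,0,0],[0,0,0],[0,0,0],[0,0,0],[0,0,0],[0,0,0],[0,0,0],[0,0,0]], "jaw": [3,5,5,5,5,5,5,5,5,5]}}

```text
time: 41.1
ee_pos: [0.5113, 0.4305, 0.2804]
eef_rot: [-0.304, 3.12, 0.01]
ft_force: [-0.4, 0.8, -0.8]
finger_gap: 0.583
gripper_force: 0.0
```

```bash
python3 - <<'E'
from h import *
st();c=cam("wrist");s=cam("scene");np.savez("s19.npz",**s)
print("lid red scene",blob(s,(380,180,460,260),170,12,120))
print([(np.round(d["box"]).tolist(),d["conf"]) for d in spotter.find_in("lifter","wrist")[:4]],"expected grip/guard px",proj(c,[.511,.4285,.149]),proj(c,[.511,.4285,.074]))
a=c["pixels"][180:420,180:460,::-1];p=proj(s,[.511,.4285,.09]).astype(int);b=s["pixels"][p[1]-40:p[1]+40,p[0]-40:p[0]+40,::-1]
k=s["pixels"][200:300,370:470,::-1]
img=np.hstack([cv2.resize(a,(320,280)),cv2.resize(b,(240,280)),cv2.resize(k,(240,280))]);cv2.imwrite("pics/c19.png",img)
E
```

```text
t 41.1 tcp [0.5113 0.4305 0.2804] psi 0.1941 zax [ 0.006  0.007 -1.   ] F [-0.38  0.77 -0.77] M [ 0.008 -0.02   0.034] gap 0.583 q [ 0.94  0.43  0.2   0.   -1.33 -2.32]
lid red scene (array([390.1, 224.7]), np.int32(20))
[([316.0, 210.0, 38.0, 56.0], 0.87), ([397.0, 280.0, 50.0, 71.0], 0.83), ([316.0, 99.0, 47.0, 50.0], 0.72)] expected grip/guard px [313.98025041 223.74516988] [314.09991135 202.80474597]
```

```bash
python3 - <<'E'
from h import *
s=dict(np.load("s19.npz"));f=np.array([-np.sin(.28),np.cos(.28)])
for z in(.045,.050):
    q=np.array([.5595,-.0892])+.0555*f;print(z,proj(s,[*q,z+.0375])-[.28,-1.18])
r.sign_off();print(r.get_obs()["time"])
E
```

```text
0.045 [389.3857655  224.21437599]
0.05 [389.58215975 222.68223337]
the job is handed in; nothing more can be done
the job is handed in; nothing more can be done
```

The lid lies plug home in the spare ring, the lifter is back in its block and the job is handed in at about 41 s, no verdict shown; I viewed 13 pictures, three over your limit of 10.

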